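# Work the radio's sticking service cover home and latch it

## Robot

A 7-joint arm with a two-finger parallel gripper is mounted at the origin on the work surface. World frame = base frame: x ahead of the robot, y to its left, z up, the work surface at z = 0. Lengths are in mm, angles in degrees, forces in N, time in s.
With the tool pointing down it reaches from about 350 to 900 mm from the base axis. Payload 8.1 kg.
Tool frame: the origin (TCP) lies at the very end of the fingers, on their centre line; the grasp point (between the pads) lies 19 mm behind it; z points along the fingers, y is the line along which they close (so a half turn about z gives the same grasp; the last joint's range is limited). The gripper opens to 92 mm and grips with 3 to 60 N. Pads are 19 mm wide; open, the fingers measure 130 mm over their backs; the gripper's body (75 mm by 190 mm) begins 47 mm behind the grasp point.
Start: joints at [-72.857, 24.895, 1.432, 90.138, -0.665, 64.973, -4.303], TCP at [244.45, 575.227, 226.742] pointing down, gripper open.
Joint ranges: [-149.89, 149.89], [-25.12, 119.58], [-72.63, 75.52], [4.76, 147.25], [-75.54, 255.54], [6.69, 114.76], [-157.13, 157.13]. Speed limits (degrees/s): [127.2, 127.2, 172.46, 172.46, 180, 180, 180].

## Interface

Orientations are given as a 3x3 rotation matrix whose columns are the frame's x, y, z axes.
In Python, from plant import robot, vision gives the robot as it stands. The module is installed in compiled form; this text tells all that it offers.
- The arm moves only by the tool carry_out, never from a script. Its argument "steps" is a list of rows, each a list of 6 numbers: the shift along the tool's x, y, z each as a share of 15 cm, from -1 to 1, then the turn, a rotation vector about the tool's x, y, z each as a share of pi/4 rad, from -1 to 1. A call has 1 to 8 rows; each row shifts and turns the commanded pose from where the row before left it, along the tool's axes as they then stand; what a row does not reach is not made up. A row lasts 1/10 s, in which the tool goes at most 50 mm and 8.59 degrees, less where a joint would pass 70% of its speed; a pose out of reach is approached as far as the arm can. A call with a number of a shift or a turn outside -1 to 1 is refused whole. A call with a gripper value outside its range is refused whole. "gripper" is the closure, from 0 (fully open) to 1 (shut), set as the call begins (left out, the last holds). The fingers move at their own pace and stop on an object; "force" is the grip in N (left out, the last holds). Time passes only in rows, so rows that do not move let the fingers close. It gives the time, the measured TCP pose, the force, the opening and the grip force at its end, in the units of the state.
- robot.state(): the state, without advancing time (a new reading comes with each control period).
- vision.snapshot(name): name is "scene" or "top" or "wrist"; returns the picture (400x640x3 uint8, red, green, blue); there is no depth.
- vision.get_calibration(name): a dict with "fx", "fy", "cx", "cy" (pixels), "T" (4x4, takes a point from camera to world coordinates); the wrist camera has in their place "tool_from_camera" (4x4, takes a point from camera to tool coordinates, whose origin is the TCP and whose axes are the flange's). Camera axes: x right, y up, looking along -z (the intrinsics and any distortion apply to the point x, -y, -z); pixel columns grow to the right and rows downward; lengths in mm; the calibration is good to about 2 mm. A picture is of the moment at which its call begins: read the wrist's pose just before it. get_calibration takes no time and is no camera call.
- robot.sign_off(): hands the job in; it is judged then, once.
The state is a dict: "time_s": time; "joint_pos": joint angles; "qvel": joint speeds; "effort": joint torques, N m; "tcp_pos": TCP position; "ee_rot": TCP orientation; "wrist_force": force on the tool from outside, world axes, zero at the start; "ft_torque": the same for the moment, N m; "grip_width": opening from 0.0 (shut) to 1.0 (fully open); "grasp_force": force on a finger pad.
Only numpy, scipy, OpenCV 4.12 (cv2) and the standard library are available. Lean on these libraries where they do the work, as an engineer would, in place of code of your own. Each camera call takes 0.05 s, during which the arm holds its last target. There are 200 camera calls.

## Task

A radio lies on its face on the repair bench with its sliding service cover part open. Push the cover fully home, away from the robot, nursing it along with short pushes at its two black knobs by turns so that it does not skew and jam in its track, and do not force it; then swing the steel latch arm across in front of the knob on its side so that it locks the cover. Do not strike the lamp bar above the radio, and leave the other things on the bench where they are.

Things in the scene. Friction and masses are not known exactly. Their poses are not given: they have to be found in the camera images.
- radio: Fixed wooden radio lying on its face, 265 mm deep (x) by 380 mm wide (y). Origin on the bench under its middle; x points away from the robot (yaw within 9 degrees), y left, z up. The cover slides along x on a floor 62 mm above the bench between two side rails, whose lips overhang the cover's ends at |y| 138 to 190 mm, lip top 76 mm above the bench.
- cover: Grey plate 120 (x) x 290 (y) x 8 mm, 0.45 to 0.8 kg, loose in the track, origin at the centre of its underside, axes as the radio's when square. Pushing one knob swings that end forward about the other end. With one knob some 30 mm ahead of the other it wedges; pushing the lagging end frees it. It slides with a few N. Fully home: origin at radio x = +40 mm, y = 0; it starts 60 to 80 mm short.
- knob_left (a point): Centre of the top of the cover's left (+y) knob: upright black cylinder, 22 mm in diameter, 34 mm tall, on the plate 110 mm from its middle, its axis 16 mm inside the plate's near edge. Top 104 mm above the bench. Fully home it is at x = -4 mm, y = +110 mm of the radio.
- knob_right (a point): The same for the right knob (-y); fully home at x = -4 mm, y = -110 mm of the radio.
- latch_pivot (a point): Pivot of the steel latch, at the radio's x = -24 mm, on the left or the right rail (y = +172 or -172 mm; it varies, and a low steel button stands on the other rail). The point is 84.5 mm above the bench, at mid-height of the arm.
- latch_tip (a point): Middle of the latch arm's free end, 70 mm from the pivot. The arm is a level bar 12 mm wide, 79.5 to 90 mm above the bench, that turns about a vertical axis and stays where left (0.06 N m). Open, it points at the robot (radio -x). Swung inwards 90 degrees (it stops at 92) it lies in front of the knob, 3 mm clear with the cover home; if the cover is not home it meets the knob.
- latch (a joint): Latch angle in rad: 0 when the arm points along the radio's -x, positive counter-clockwise from above. Latched (arm pointing inwards) is about +1.57 with the pivot on the left rail and -1.57 with it on the right rail; it starts within 0.25 of 0.
- lamp: Fixed lamp bar across the radio, same origin and axes as the radio. Bar at x = -30 to +15 mm, 492 mm wide, 186 to 215 mm above the bench, uprights at y = +-238 mm, x = -3 to +27 mm. It hangs over the knobs' home places: an upright gripper would strike it there; one leaning 30 to 45 degrees, fingers reaching away from the robot and wrist back, clears it.
- dial_knob: Bystander: aluminium knob 28 mm in diameter, 14 mm tall, lying on the fixed bridge plate, 40 to 75 mm beyond the radio's middle.
- mug: Bystander: white mug 80 mm in diameter, 95 mm tall, on the left. Origin under its centre.
- reel: Bystander: yellow reel 60 mm in diameter, 46 mm tall, far left.
- spray_can: Bystander: can 52 mm in diameter, 160 mm tall, far right.
- screwdriver: Bystander: screwdriver lying on the bench just left of the radio.
- tray: Bystander: small white tray 110 by 75 by 30 mm, on the right.
- meter: Bystander: black meter 170 by 90 by 50 mm, far right.
- track_stop (a point): Middle of the track's far end, x = +100 mm of the radio, 62 mm above the bench: the fixed far wall that stops the cover.
- bridge (a point): Centre of the top of a fixed dark plate that bridges the cover's middle, 140 mm wide (y), over the radio's whole depth (x), 79 mm above the bench; the cover passes below it, so it can be pushed only left and right of it. A tool tip more than 5 mm above it may cross freely.

How it is judged (in metres and radians):
On the way, in this order (a step that is already met when the one before it is completed fails the run):
1. the cover is home at both ends with the latch not yet across (x of each of knob_left, knob_right in the frame of radio above -0.009 m and not (y of latch_tip in the frame of radio between -0.11 and 0.11 m)), for 0.2 s.
2. the latch arm is across in front of the knob, the cover still home (x of each of knob_left, knob_right in the frame of radio above -0.009 m and y of latch_tip in the frame of radio between -0.11 and 0.11 m), for 0.2 s.
At the end, for the whole second after the job is handed in: Both knobs within 5 mm of their fully home position, the latch arm's tip swung in to within 110 mm of the radio's middle line (about 62 degrees or more from open), cover and latch at rest (all of step 2 and linear speed of cover below 0.01 m/s and velocity of joint latch between -0.1 and 0.1 rad/s); the robot touches nothing.
It fails at once if the cover or a knob is pushed with more than 60 N (contact force between any of the fingers, the arm and cover above 60 N).
It fails at once if the lamp bar is struck (more than 10 N) (contact force between any of the fingers, the arm and lamp above 10 N).
It fails at once if another thing on the bench is moved by more than 40 mm (distance of any of dial_knob, mug, reel, spray_can, screwdriver, tray, meter from where it was at the start of the episode above 0.04 m).
It also fails if it takes over 67 s, if anything falls off the work surface, if the arm or the gripper's body presses on something with over 40 N, if the wrist force passes 120 N, or if a joint passes its speed limit or range.

## Working session

There is one attempt and no reset: what is moved stays moved. The work goes in short steps, Python scripts to look and compute and a tool call to move; the robot and the scene stay as the last step left them, time stands still between calls to the robot, and variables do not carry over. Pictures are saved under pics/ and viewed, at most 10 in all, crops included, and the job is handed in when it is done.

Besides the shell and the picture viewer there is one more tool, called after ">>>" as a command line: name --pt "numbers of a row" for each row, then --argument value for the rest. carry_out: Moves the arm, as the interface text tells. Shift numbers are shares of 15 cm and turn numbers shares of pi/4 rad, none past 1 either way. Its arguments: {"type":"object","properties":{"steps":{"type":"array","items":{"type":"array","items":{"type":"number","minimum":-1,"maximum":1}}},"gripper":{"type":"number"},"force":{"type":"number"}},"required":["steps"]}

```bash
mkdir -p pics
cat > h.py <<'E'
import numpy as np, cv2
from plant import robot, vision
def ray(name,u,v):
    c=vision.get_calibration(name); T=np.array(c["T"])
    d=T[:3,:3]@np.array([(u-c["cx"])/c["fx"],-(v-c["cy"])/c["fy"],-1.]); return T[:3,3],d
def onz(name,u,v,z):
    o,d=ray(name,u,v); return o+d*(z-o[2])/d[2]
E
python3 - <<'E'
from h import *
for n in("scene","top"):
    cv2.imwrite(f"pics/{n}0.png",vision.snapshot(n)[:,:,::-1]); c=vision.get_calibration(n); print(n,{k:np.round(v,3) if k!='x' else v for k,v in c.items()})
s=robot.state(); print(s)
E
```

```text
scene {'fx': np.float64(442.324), 'fy': np.float64(442.324), 'cx': np.float64(328.55), 'cy': np.float64(206.634), 'T': array([[-7.260000e-01, -5.370000e-01,  4.300000e-01,  1.231337e+03],
       [ 6.880000e-01, -5.620000e-01,  4.600000e-01,  6.846520e+02],
       [-6.000000e-03,  6.300000e-01,  7.770000e-01,  1.306311e+03],
       [ 0.000000e+00,  0.000000e+00,  0.000000e+00,  1.000000e+00]])}
top {'fx': np.float64(457.146), 'fy': np.float64(457.146), 'cx': np.float64(317.893), 'cy': np.float64(196.9), 'T': array([[-2.000000e-02,  9.920000e-01, -1.210000e-01,  4.141820e+02],
       [-1.000000e+00, -2.000000e-02,  5.000000e-03, -2.227900e+01],
       [ 2.000000e-03,  1.220000e-01,  9.930000e-01,  1.480215e+03],
       [ 0.000000e+00,  0.000000e+00,  0.000000e+00,  1.000000e+00]])}
{'time_s': 0.1, 'joint_pos': array([-72.85490882,  24.93216521,   1.43206792,  90.18359806,
        -0.666457  ,  64.97430685,  -4.30170676]), 'qvel': array([-0.02595748,  0.02577193,  0.05094696, -0.01236898, -0.02654575,
       -0.03673647, -0.0518159 ]), 'effort': array([ 2.83587287e-03, -6.69124103e+01,  9.87592824e-01, -3.15151584e+01,
       -6.05457276e-02,  3.73647257e-02,  4.06767663e-05]), 'tcp_pos': array([244.3136064 , 574.76719704, 226.02883928]), 'ee_rot': array([[-9.20312077e-01,  3.91184705e-01, -4.55606335e-04],
       [ 3.91184955e-01,  9.20311091e-01, -1.35190515e-03],
       [-1.09545053e-04, -1.42240098e-03, -9.99998982e-01]]), 'wrist_force': array([ 0.38516735,  0.20646123, -0.9426481 ]), 'ft_torque': array([ 0.00565528, -0.04839628,  0.04805825]), 'grasp_force': 0.0, 'grip_width': 1.0002470135078219}
```

View pics/top0.png

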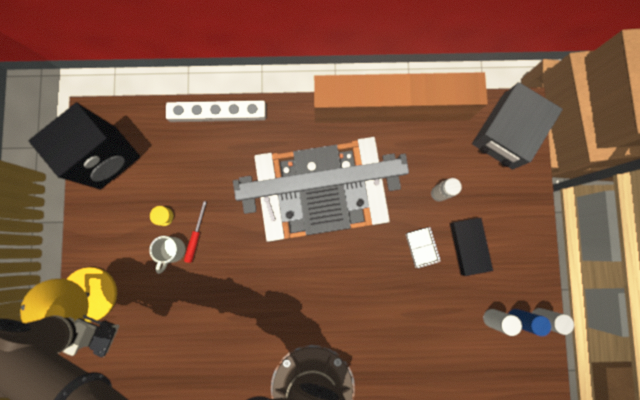

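View pics/scene0.png

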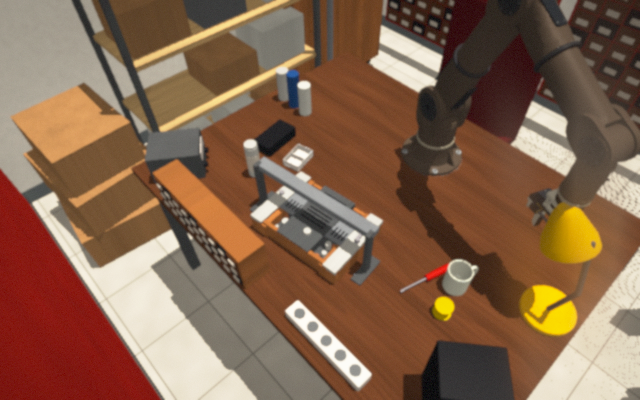

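The top view shows the radio near (320,190), its rails white, its knobs near (290,214) and (361,202), and what looks like the latch near (269,207) on the left rail. Next is a zoomed crop.

Run:
```python
from h import *
im=cv2.imread("pics/top0.png"); cv2.imwrite("pics/crop0.png",cv2.resize(im[130:250,225:420],None,fx=4,fy=4,interpolation=cv2.INTER_CUBIC))
hsv=cv2.cvtColor(im,cv2.COLOR_BGR2HSV)
m=((hsv[...,1]<40)&(hsv[...,2]>190)).astype(np.uint8); m[:130]=0;m[250:]=0;m[:,:250]=0;m[:,395:]=0
n,l,s,c=cv2.connectedComponentsWithStats(m)
for i in range(1,n):
    if s[i,4]>20: print(s[i],c[i],onz("top",*c[i],76).round(),cv2.boxPoints(cv2.minAreaRect(np.argwhere(l==i)[:,::-1].astype(np.float32))).round(1).tolist())
for u,v in((290,214),(361,202)): print(onz("top",u,v,104).round(1))
```

```text
[358 137  21  28 421] [367.87173397 150.64845606] [ 729. -188.   76.] [[357.6000061035156, 139.3000030517578], [373.5, 136.39999389648438], [378.20001220703125, 161.89999389648438], [362.20001220703125, 164.8000030517578]]
[255 153  20  28 435] [264.26436782 166.7908046 ] [684. 137.  76.] [[253.89999389648438, 155.10000610351562], [270.5, 152.5], [274.5, 178.1999969482422], [257.8999938964844, 180.8000030517578]]
[342 161   8   7  48] [345.5        164.20833333] [ 687. -117.   76.] [[342.0, 161.0], [349.0, 161.0], [349.0, 167.0], [342.0, 167.0]]
[307 162   9   9  58] [311.15517241 165.72413793] [684. -10.  76.] [[306.0, 164.0], [312.79998779296875, 160.60000610351562], [316.3999938964844, 167.8000030517578], [309.6000061035156, 171.1999969482422]]
[284 167   5   6  24] [285.875      169.66666667] [673.  69.  76.] [[284.0, 167.0], [288.0, 167.0], [288.0, 172.0], [284.0, 172.0]]
[365 179  24  45 761] [376.41130092 201.00262812] [ 570. -209.   76.] [[362.3999938964844, 180.8000030517578], [382.0, 177.89999389648438], [388.6000061035156, 221.6999969482422], [368.8999938964844, 224.6999969482422]]
[261 195  40  46 966] [275.73084886 215.82712215] [530. 102.  76.] [[260.1000061035156, 196.8000030517578], [297.0, 191.3000030517578], [303.5, 235.5], [266.6000061035156, 240.89999389648438]]
[532.2  56.6 104. ]
[ 564.4 -158.8  104. ]
```

View pics/crop0.png

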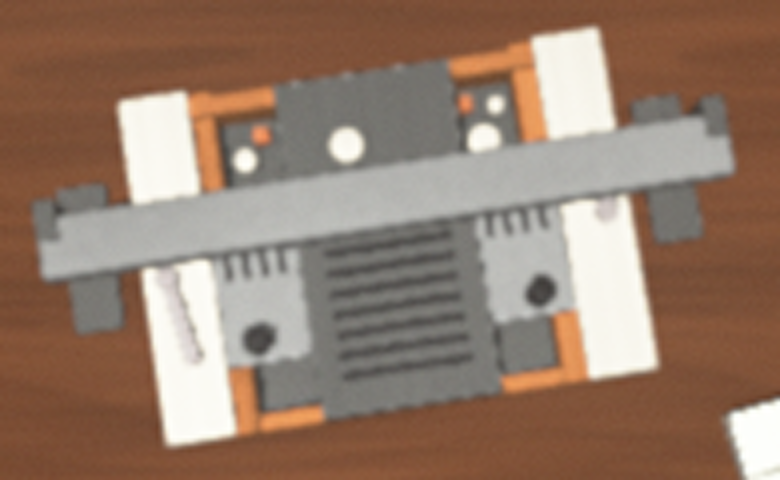

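The crop shows the latch on the left rail (pivot about (168,277), tip about (195,361)). The button is on the right, and the knobs are at (259,337) and (540,291).

```bash
cat >> h.py <<'E'
def fit(model,world):
    M=np.array(model,float);W=np.array(world,float)[:,:2];m=M.mean(0);w=W.mean(0)
    a=M-m;b=W-w; th=np.arctan2((a[:,0]*b[:,1]-a[:,1]*b[:,0]).sum(),(a*b).sum())
    R=np.array([[np.cos(th),-np.sin(th)],[np.sin(th),np.cos(th)]]); t=w-R@m
    return th,R,t,(a@R.T-b)
E
python3 - <<'E'
from h import *
f=lambda u,v,z:onz("top",u/4+225-.4,v/4+130-.4,z)
W=[f(118,100,76),f(166,446,76),f(600,27,76),f(658,368,76)]
th,R,t,res=fit([(132.5,190),(-132.5,190),(132.5,-190),(-132.5,-190)],W)
print(np.degrees(th),t,res.round(1))
for n,u,v,z in(("kl",259,337,104),("kr",540,291,104),("kl-mid",259,337,90),("piv",168,277,84.5),("tip",195,361,84.5),("lampL",42,278,215),("lampR",733,172,215),("dial",346,145,93)):
    p=f(u,v,z); print(n,p.round(1),(R.T@(p[:2]-t)).round(1))
print(vision.get_calibration("wrist"))
E
```

```text
7.669066196478601 [613.9411849  -39.14669625] [[-3.4 -1.3]
 [ 4.3 -0.9]
 [-3.7  1.2]
 [ 2.9  1. ]]
kl [532.7  58.6 104. ] [-67.4 107.7]
kr [ 563.4 -154.6  104. ] [ -65.5 -107.7]
kl-mid [533.9  59.4  90. ] [-66.1 108.4]
piv [582.  129.1  84.5] [ -9.2 171. ]
tip [517.  108.9  84.5] [-76.3 159.6]
lampL [567.4 202.6 215. ] [-13.9 245.8]
lampR [ 632.7 -282.   215. ] [ -13.8 -243.2]
dial [680.7  -9.7  93. ] [70.1 20.3]
{'fx': 315.41231024283803, 'fy': 315.41231024283803, 'cx': 319.47687508252824, 'cy': 199.12595338427664, 'tool_from_camera': array([[-7.84863238e-05,  9.58390551e-01,  2.85460234e-01,
         7.75240912e+01],
       [ 9.99999975e-01,  1.35014120e-04, -1.78343352e-04,
         4.69934241e-02],
       [-2.09463746e-04,  2.85460213e-01, -9.58390538e-01,
        -1.57490358e+02],
       [ 0.00000000e+00,  0.00000000e+00,  0.00000000e+00,
         1.00000000e+00]])}
```

```bash
cat >> h.py <<'E'
from scipy.spatial.transform import Rotation as Ro
def pose(lean,yaw):
    L,Y=np.radians([lean,yaw]); c,s=np.cos(Y),np.sin(Y)
    x=np.array([-np.cos(L)*c,-np.cos(L)*s,-np.sin(L)]); z=np.array([np.sin(L)*c,np.sin(L)*s,-np.cos(L)])
    return np.c_[x,np.cross(z,x),z]
def rows(p1,R1,n,p0=None,R0=None):
    s=robot.state(); p0=s["tcp_pos"] if p0 is None else p0; R0=np.array(s["ee_rot"]) if R0 is None else R0
    w=Ro.from_matrix(R0.T@R1).as_rotvec(); R=R0; out=[]
    for i in range(n):
        d=R.T@((np.array(p1)-p0)/n)/150; out.append([*d.round(3).tolist(),*(w/n/(np.pi/4)).round(3).tolist()]); R=R@Ro.from_rotvec(w/n).as_matrix()
    print("max mm/row",np.linalg.norm(np.array(p1)-p0)/n,"deg/row",np.degrees(np.linalg.norm(w))/n)
    for r in out: print(r)
E
python3 - <<'E'
from h import *
rows([425,-65,220],pose(30,7.7),16)
E
```

```text
max mm/row 41.551266627820866 deg/row 2.668831641964945
[-0.174, -0.216, 0.003, -0.011, -0.041, -0.042]
[-0.166, -0.221, 0.006, -0.011, -0.041, -0.042]
[-0.159, -0.227, 0.01, -0.011, -0.041, -0.042]
[-0.151, -0.232, 0.012, -0.011, -0.041, -0.042]
[-0.143, -0.237, 0.015, -0.011, -0.041, -0.042]
[-0.134, -0.242, 0.017, -0.011, -0.041, -0.042]
[-0.126, -0.246, 0.019, -0.011, -0.041, -0.042]
[-0.117, -0.25, 0.021, -0.011, -0.041, -0.042]
[-0.108, -0.254, 0.022, -0.011, -0.041, -0.042]
[-0.099, -0.258, 0.023, -0.011, -0.041, -0.042]
[-0.09, -0.261, 0.024, -0.011, -0.041, -0.042]
[-0.08, -0.264, 0.025, -0.011, -0.041, -0.042]
[-0.071, -0.267, 0.025, -0.011, -0.041, -0.042]
[-0.061, -0.269, 0.024, -0.011, -0.041, -0.042]
[-0.052, -0.271, 0.024, -0.011, -0.041, -0.042]
[-0.042, -0.273, 0.023, -0.011, -0.041, -0.042]
```

>>> carry_out --pt "-0.17 -0.22 0 -0.01 -0.04 -0.04" --pt "-0.17 -0.22 0 -0.01 -0.04 -0.04" --pt "-0.16 -0.23 0.01 -0.01 -0.04 -0.04" --pt "-0.15 -0.23 0.01 -0.01 -0.04 -0.04" --pt "-0.14 -0.24 0.01 -0.01 -0.04 -0.04" --pt "-0.13 -0.24 0.02 -0.01 -0.04 -0.04" --pt "-0.13 -0.25 0.02 -0.01 -0.04 -0.04" --pt "-0.12 -0.25 0.02 -0.01 -0.04 -0.04" --gripper 1

```text
time_s: 0.9
tcp_pos: [332.9, 251.8, 225.7]
ee_rot: [[-0.956, 0.143, 0.256], [0.146, 0.989, -0.008], [-0.255, 0.03, -0.967]]
wrist_force: [0.6, -0.8, 0.2]
grip_width: 0.354
grasp_force: 0.0
```

>>> carry_out --pt "-0.11 -0.25 0.02 -0.01 -0.04 -0.04" --pt "-0.1 -0.26 0.02 -0.01 -0.04 -0.04" --pt "-0.09 -0.26 0.02 -0.01 -0.04 -0.04" --pt "-0.08 -0.26 0.02 -0.01 -0.04 -0.04" --pt "-0.07 -0.27 0.02 -0.01 -0.04 -0.04" --pt "-0.06 -0.27 0.02 -0.01 -0.04 -0.04" --pt "-0.05 -0.27 0.02 -0.01 -0.04 -0.04" --pt "-0.04 -0.27 0.02 -0.01 -0.04 -0.04"

```text
time_s: 1.7
tcp_pos: [415.7, -68.7, 227.7]
ee_rot: [[-0.865, -0.111, 0.489], [-0.1, 0.994, 0.049], [-0.491, -0.006, -0.871]]
wrist_force: [0.8, 0.4, 0.5]
grip_width: 0.005
grasp_force: 0.0
```

```bash
cat >> h.py <<'E'
def wray(u,v,p,R):
    c=vision.get_calibration("wrist"); T=np.array(c["tool_from_camera"])
    d=T[:3,:3]@np.array([(u-c["cx"])/c["fx"],-(v-c["cy"])/c["fy"],-1.]); return p+R@T[:3,3],R@d
def wz(u,v,z,p,R):
    o,d=wray(u,v,p,R); return o+d*(z-o[2])/d[2]
E
python3 - <<'E'
from h import *
s=robot.state(); im=vision.snapshot("wrist")[:,:,::-1]; cv2.imwrite("pics/w1.png",im)
np.savez("w1.npz",p=s["tcp_pos"],R=s["ee_rot"]); print(s["tcp_pos"],s["ee_rot"],s["grip_width"],s["time_s"],s["wrist_force"],s["joint_pos"])
E
```

```text
[415.67878061 -68.72014659 227.69715478] [[-0.86513355 -0.11132431  0.48903051]
 [-0.09999713  0.99376459  0.04932062]
 [-0.49147179 -0.00623272 -0.87087119]] 0.005093684194180297 1.7 [0.84597662 0.42280429 0.47410655] [-51.17378382 -22.79772702  44.41532254 140.91801872  32.67535723
  29.2260265   66.52517334]
```

View pics/w1.png

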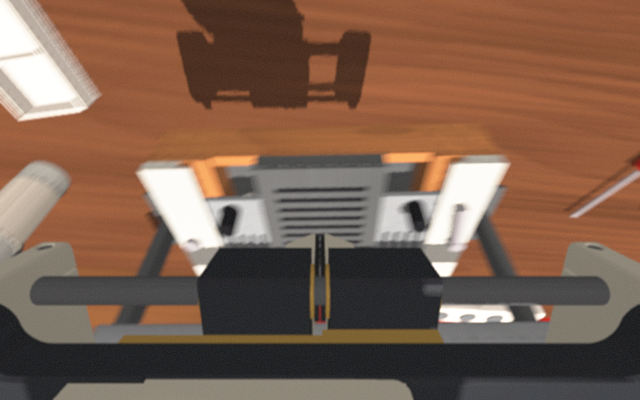

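The wrist view is upside down. It shows rail near corners at about (138,163) and (508,158), knobs at (230,220) and (418,216), and the latch from (461,206) to (457,243). Next is a zoom on this.

Run:
```python
from h import *
im=cv2.imread("pics/w1.png")
a=cv2.resize(im[140:260,130:260],None,fx=4,fy=4,interpolation=cv2.INTER_CUBIC);b=cv2.resize(im[140:260,390:520],None,fx=4,fy=4,interpolation=cv2.INTER_CUBIC)
o=np.zeros((590,800,3),np.uint8); o=np.hstack([a[:,-390:] if 0 else a[:, :400],b[:, :400]]) if 0 else np.hstack([cv2.resize(a,(400,369)),cv2.resize(b,(400,369))])
cv2.imwrite("pics/w1c.png",o)
```

```text
(no output)
```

View pics/w1c.png

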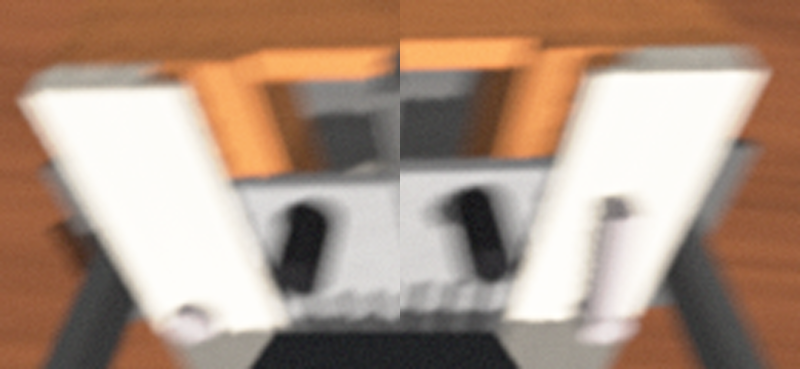

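Run:
```python
from h import *
d=np.load("w1.npz");p,R=d["p"],d["R"]
k=400/130
f=lambda u,v,z:wz(130+u/k if u<400 else 390+(u-400)/k,140+v/k,z,p,R)
W=[f(22,92,76),f(192,85,76),f(582,70,76),f(768,70,76)]
th,Q,t,res=fit([(-132.5,-190),(-132.5,-138),(-132.5,138),(-132.5,190)],W)
print(np.degrees(th),t,res.round(1))
for n,u,v,z in(("kr",298,281,104),("kl",490,268,104),("krbase",308,210,70),("klbase",466,196,70),("coverR",250,182,78),("coverL",420,170,78),("coverR2",380,175,78),("coverL2",540,160,78),("piv",606,328,84.5),("button",188,322,82),("tip",615,203,90)):
    q=f(u,v,z); print(n,q.round(1),(Q.T@(q[:2]-t)).round(1))
```

```text
8.081932736712595 [611.75531575 -42.97717775] [[-1.1  1.9]
 [ 1.5 -5. ]
 [-0.1  6.3]
 [-0.3 -3.2]]
kr [ 566.  -158.8  104. ] [ -61.6 -108.2]
kl [532.7  56.  104. ] [-64.4 109.1]
krbase [ 564.6 -161.8   70. ] [ -63.4 -111. ]
klbase [531.1  53.3  70. ] [-66.4 106.7]
coverR [ 542.3 -179.3   78. ] [ -87.9 -125.2]
coverL [511.5  28.1  78. ] [-89.3  84.4]
coverR2 [ 532.9 -131.3   78. ] [-90.5 -76.4]
coverL2 [501.5  69.4  78. ] [-93.4 126.7]
piv [588.8 130.6  84.5] [  1.7 175. ]
button [ 629.5 -215.9   82. ] [  -6.7 -173.7]
tip [508.1  96.7  90. ] [-83.  152.8]
```

Run:
```python
from h import *
rows([480,50,110],pose(45,7.9),5)
rows([490,51.5,91],pose(45,7.9),1,np.array([480,50,110]),pose(45,7.9))
```

```text
max mm/row 36.64883832708708 deg/row 3.140774155379174
[-0.014, 0.158, 0.185, -0.006, -0.069, -0.006]
[-0.004, 0.157, 0.187, -0.006, -0.069, -0.006]
[0.005, 0.157, 0.188, -0.006, -0.069, -0.006]
[0.015, 0.156, 0.188, -0.006, -0.069, -0.006]
[0.024, 0.155, 0.187, -0.006, -0.069, -0.006]
max mm/row 21.523243250030884 deg/row 0.0
[0.042, 0.001, 0.137, 0.0, 0.0, 0.0]
```

>>> carry_out --pt "-0.014 0.158 0.185 -0.006 -0.07 -0.006" --pt "-0.004 0.157 0.187 -0.006 -0.07 -0.006" --pt "0.005 0.157 0.188 -0.006 -0.07 -0.006" --pt "0.015 0.156 0.188 -0.006 -0.07 -0.006" --pt "0.024 0.155 0.187 -0.006 -0.07 -0.006" --pt "0.04 0 0.14 0 0 0" --pt "0 0 0 0 0 0"

```text
time_s: 2.45
tcp_pos: [474.9, -2.5, 179.3]
ee_rot: [[-0.804, -0.119, 0.583], [-0.103, 0.993, 0.061], [-0.586, -0.011, -0.81]]
wrist_force: [-0.4, 0.5, 0.2]
grip_width: 0.001
grasp_force: 0.0
```

```bash
cat >> h.py <<'E'
def st():
    s=robot.state(); R=np.array(s["ee_rot"]); z=R[:,2]
    print("t",s["time_s"],"tcp",s["tcp_pos"].round(1),"lean",np.degrees(np.arccos(-z[2])).round(1),"yaw",np.degrees(np.arctan2(R[0,1],-R[1,1])).round(1) if 0 else np.degrees(np.arctan2(-R[0,1],R[1,1])).round(1),"F",s["wrist_force"].round(1),"j",s["joint_pos"].round(0)); return s
E
python3 -c "
from h import *
st()"
```

```text
t 2.45 tcp [474.9  -2.5 179.3] lean 35.9 yaw 6.9 F [-0.4  0.5  0.2] j [-73.  -8.  66. 147.  91.   7.   4.]
```

Run:
```python
from h import *
rows([480,30,150],pose(22,7.9),4)
```

```text
max mm/row 11.01903879546861 deg/row 3.478287100903936
[0.016, 0.053, 0.048, -0.006, 0.077, -0.003]
[0.013, 0.053, 0.049, -0.006, 0.077, -0.003]
[0.01, 0.053, 0.05, -0.006, 0.077, -0.003]
[0.007, 0.053, 0.051, -0.006, 0.077, -0.003]
```

>>> carry_out --pt "0.016 0.053 0.05 -0.006 0.077 -0.003" --pt "0.013 0.053 0.05 -0.006 0.077 -0.003" --pt "0.01 0.053 0.05 -0.006 0.077 -0.003" --pt "0.007 0.053 0.05 -0.006 0.077 -0.003" --pt "0 0 0 0 0 0"

```text
time_s: 2.95
tcp_pos: [477.1, 20.3, 174.3]
ee_rot: [[-0.887, -0.127, 0.445], [-0.117, 0.992, 0.05], [-0.448, -0.008, -0.894]]
wrist_force: [0.2, 0.5, -0.2]
grip_width: 0.007
grasp_force: 0.0
```

```bash
python3 -c "
from h import *
st()
rows([492,51.5,88],pose(25,7.9),4)"
```

```text
t 2.95 tcp [477.1  20.3 174.3] lean 26.6 yaw 7.3 F [ 0.2  0.5 -0.2] j [-99. -25.  75. 140.  62.  35.  28.]
max mm/row 23.23192087979471 deg/row 0.4389210396626997
[0.036, 0.05, 0.142, -0.004, 0.009, -0.002]
[0.035, 0.049, 0.143, -0.004, 0.009, -0.002]
[0.034, 0.049, 0.143, -0.004, 0.009, -0.002]
[0.033, 0.048, 0.143, -0.004, 0.009, -0.002]
```

```bash
python3 -c "
from h import *
a=np.array([420,-65,228.]);b=np.array([333,252,228.])
rows(a,pose(29,6.5),3)
rows(b,pose(15,-8),8,a,pose(29,6.5))
rows([244,575,228],pose(0,-23),8,b,pose(15,-8))"
```

```text
max mm/row 38.625297689025295 deg/row 0.8580691237952007
[0.081, -0.173, -0.173, -0.0, -0.018, 0.007]
[0.078, -0.173, -0.174, -0.0, -0.018, 0.007]
[0.075, -0.174, -0.175, -0.0, -0.018, 0.007]
max mm/row 41.09022085606258 deg/row 2.516202995249798
[0.037, 0.271, -0.02, 0.015, 0.039, 0.037]
[0.045, 0.269, -0.022, 0.015, 0.039, 0.037]
[0.054, 0.267, -0.024, 0.015, 0.039, 0.037]
[0.063, 0.265, -0.025, 0.015, 0.039, 0.037]
[0.071, 0.263, -0.027, 0.015, 0.039, 0.037]
[0.08, 0.261, -0.027, 0.015, 0.039, 0.037]
[0.088, 0.258, -0.028, 0.015, 0.039, 0.037]
[0.097, 0.255, -0.028, 0.015, 0.039, 0.037]
max mm/row 41.879663919377386 deg/row 2.647852783702549
[0.107, 0.256, -0.029, 0.005, 0.041, 0.041]
[0.116, 0.252, -0.026, 0.005, 0.041, 0.041]
[0.125, 0.248, -0.023, 0.005, 0.041, 0.041]
[0.134, 0.244, -0.02, 0.005, 0.041, 0.041]
[0.142, 0.24, -0.017, 0.005, 0.041, 0.041]
[0.151, 0.235, -0.013, 0.005, 0.041, 0.041]
[0.159, 0.23, -0.009, 0.005, 0.041, 0.041]
[0.166, 0.224, -0.005, 0.005, 0.041, 0.041]
```

>>> carry_out --pt "0.08 -0.17 -0.173 0 -0.018 0.007" --pt "0.08 -0.17 -0.174 0 -0.018 0.007" --pt "0.075 -0.17 -0.175 0 -0.018 0.007"

```text
time_s: 3.25
tcp_pos: [439.2, -37.1, 208.3]
ee_rot: [[-0.876, -0.115, 0.469], [-0.1, 0.993, 0.057], [-0.472, 0.003, -0.882]]
wrist_force: [-0.0, 0.4, 0.3]
grip_width: 0.005
grasp_force: 0.0
```

>>> carry_out --pt "0.04 0.27 -0.02 0.015 0.04 0.037" --pt "0.045 0.27 -0.022 0.015 0.04 0.037" --pt "0.055 0.267 -0.024 0.015 0.04 0.037" --pt "0.063 0.265 -0.025 0.015 0.04 0.037" --pt "0.07 0.263 -0.027 0.015 0.04 0.037" --pt "0.08 0.26 -0.027 0.015 0.04 0.037" --pt "0.09 0.258 -0.028 0.015 0.04 0.037" --pt "0.1 0.255 -0.028 0.015 0.04 0.037"

```text
time_s: 4.05
tcp_pos: [351.3, 280.7, 207.3]
ee_rot: [[-0.963, 0.138, 0.229], [0.134, 0.99, -0.035], [-0.232, -0.003, -0.973]]
wrist_force: [1.4, -0.2, -0.2]
grip_width: 0.008
grasp_force: 0.0
```

```bash
python3 -c "
from h import *
st()"
```

```text
t 4.05 tcp [351.3 280.7 207.3] lean 13.4 yaw -7.9 F [ 1.4 -0.2 -0.2] j [-87.   4.  35. 124.  13.  47.  21.]
```

```bash
python3 -c "
from h import *
rows([210,494,280],pose(0,-23),7)"
```

```text
max mm/row 38.00714108513497 deg/row 2.880560323635002
[0.141, 0.182, -0.105, 0.005, 0.042, 0.048]
[0.151, 0.177, -0.101, 0.005, 0.042, 0.048]
[0.161, 0.17, -0.097, 0.005, 0.042, 0.048]
[0.17, 0.164, -0.092, 0.005, 0.042, 0.048]
[0.179, 0.157, -0.087, 0.005, 0.042, 0.048]
[0.188, 0.15, -0.081, 0.005, 0.042, 0.048]
[0.196, 0.142, -0.075, 0.005, 0.042, 0.048]
```

>>> carry_out --pt "0.14 0.18 -0.105 0.005 0.042 0.048" --pt "0.15 0.177 -0.1 0.005 0.042 0.048" --pt "0.16 0.17 -0.097 0.005 0.042 0.048" --pt "0.17 0.164 -0.092 0.005 0.042 0.048" --pt "0.18 0.157 -0.087 0.005 0.042 0.048" --pt "0.19 0.15 -0.08 0.005 0.042 0.048" --pt "0.2 0.142 -0.075 0.005 0.042 0.048"

```text
time_s: 4.75
tcp_pos: [209.5, 493.8, 278.9]
ee_rot: [[-0.919, 0.394, 0.002], [0.394, 0.919, -0.0], [-0.001, 0.0, -1.0]]
wrist_force: [1.2, 0.5, 0.2]
grip_width: 0.004
grasp_force: 0.0
```

```bash
python3 -c "
from h import *
s=st(); p=s['tcp_pos']; R=np.array(s['ee_rot']); r=np.hypot(*p[:2]);az=np.arctan2(p[1],p[0]); n=12
for tot in (-72,):
  D=Ro.from_euler('z',tot/n,degrees=True).as_matrix(); w=Ro.from_matrix(R.T@D@R).as_rotvec()/(np.pi/4); q=D@p
  print((R.T@(q-p)/150).round(3),w.round(3))
"
```

```text
t 4.75 tcp [209.5 493.8 278.9] lean 0.1 yaw -23.2 F [1.2 0.5 0.2] j [-96.  15.  29. 100.  -8.  67.   3.]
[-0.374 -0.018  0.001] [ 0.    -0.     0.133]
```

>>> carry_out --pt "-0.312 -0.015 0 0 0 0.11" --pt "-0.312 -0.015 0 0 0 0.11" --pt "-0.312 -0.015 0 0 0 0.11" --pt "-0.312 -0.015 0 0 0 0.11" --pt "-0.312 -0.015 0 0 0 0.11" --pt "-0.312 -0.015 0 0 0 0.11" --pt "-0.312 -0.015 0 0 0 0.11" --pt "-0.312 -0.015 0 0 0 0.11"

```text
time_s: 5.55
tcp_pos: [479.9, 239.2, 280.2]
ee_rot: [[-0.455, 0.89, 0.005], [0.89, 0.455, -0.001], [-0.003, 0.004, -1.0]]
wrist_force: [0.9, 0.6, -0.4]
grip_width: 0.004
grasp_force: 0.0
```

>>> carry_out --pt "-0.312 -0.015 0 0 0 0.11" --pt "-0.312 -0.015 0 0 0 0.11" --pt "-0.312 -0.015 0 0 0 0.11" --pt "-0.312 -0.015 0 0 0 0.11" --pt "-0.312 -0.015 0 0 0 0.11" --pt "-0.312 -0.015 0 0 0 0.11" --pt "-0.312 -0.015 0 0 0 0.11" --pt "-0.312 -0.015 0 0 0 0.11"

```text
time_s: 6.35
tcp_pos: [524.7, -126.2, 281.3]
ee_rot: [[0.217, 0.976, 0.006], [0.976, -0.217, -0.002], [-0.0, 0.006, -1.0]]
wrist_force: [0.8, -0.3, 0.2]
grip_width: 0.004
grasp_force: 0.0
```

```bash
python3 -c "
from h import *
st()"
```

```text
t 6.35 tcp [ 524.7 -126.2  281.3] lean 0.4 yaw -102.5 F [ 0.8 -0.3  0.2] j [-36.  20.  59. 101. -18.  69.  16.]
```

```bash
python3 -c "
from h import *
s=robot.state(); R=np.array(s['ee_rot']); p=s['tcp_pos']
rows(p+[-20,0,0],pose(0,-45),8,)
rows(p+[-40,0,0],pose(0,8),8,p+[-20,0,0],pose(0,-45))"|awk 'NR<4||NR==10||NR==11||NR==17'
```

```text
max mm/row 2.5 deg/row 7.189196806381959
[-0.004, -0.016, -0.0, 0.001, 0.001, -0.16]
[-0.002, -0.017, -0.0, 0.001, 0.001, -0.16]
max mm/row 2.5 deg/row 6.625
[0.012, -0.012, 0.0, 0.0, 0.0, -0.147]
[0.017, -0.002, 0.0, 0.0, 0.0, -0.147]
```

>>> carry_out --pt "0 -0.016 0 0 0 -0.16" --pt "0 -0.016 0 0 0 -0.16" --pt "0 -0.016 0 0 0 -0.16" --pt "0 -0.016 0 0 0 -0.16" --pt "0 -0.016 0 0 0 -0.16" --pt "0 -0.016 0 0 0 -0.16" --pt "0 -0.016 0 0 0 -0.16" --pt "0 -0.016 0 0 0 -0.16"

```text
time_s: 7.15
tcp_pos: [506.7, -128.1, 281.4]
ee_rot: [[-0.714, 0.7, 0.006], [0.7, 0.714, -0.001], [-0.005, 0.003, -1.0]]
wrist_force: [0.0, 0.8, 0.1]
grip_width: 0.008
grasp_force: 0.0
```

>>> carry_out --pt "0.015 0 0 0 0 -0.147" --pt "0.015 0 0 0 0 -0.147" --pt "0.015 0 0 0 0 -0.147" --pt "0.015 0 0 0 0 -0.147" --pt "0.015 0 0 0 0 -0.147" --pt "0.015 0 0 0 0 -0.147" --pt "0.015 0 0 0 0 -0.147" --pt "0.015 0 0 0 0 -0.147"

```text
time_s: 7.95
tcp_pos: [490.5, -121.5, 281.4]
ee_rot: [[-0.989, -0.148, 0.006], [-0.148, 0.989, -0.001], [-0.006, -0.002, -1.0]]
wrist_force: [-0.4, 0.5, -0.3]
grip_width: 0.004
grasp_force: 0.0
```

```bash
python3 -c "
from h import *
s=st(); p=s['tcp_pos']
rows([490,51,130],pose(15,8),6)
rows([495,51,92],pose(18,8),1,np.array([490,51,130]),pose(15,8))"
```

```text
t 7.95 tcp [ 490.5 -121.5  281.4] lean 0.4 yaw 8.5 F [-0.4  0.5 -0.3] j [-21.  11.  35. 104.  -7.  66. 115.]
max mm/row 38.26132551889385 deg/row 2.443461362106603
[-0.027, 0.19, 0.168, -0.0, -0.054, 0.002]
[-0.019, 0.19, 0.169, -0.0, -0.054, 0.002]
[-0.012, 0.19, 0.17, -0.0, -0.054, 0.002]
[-0.004, 0.19, 0.17, -0.0, -0.054, 0.002]
[0.003, 0.19, 0.17, -0.0, -0.054, 0.002]
[0.011, 0.19, 0.17, -0.0, -0.054, 0.002]
max mm/row 38.3275357934736 deg/row 3.0000000000000004
[0.034, -0.005, 0.253, -0.0, -0.067, 0.0]
```

>>> carry_out --pt "-0.027 0.19 0.17 0 -0.054 0" --pt "-0.02 0.19 0.17 0 -0.054 0" --pt "-0.01 0.19 0.17 0 -0.054 0" --pt "0 0.19 0.17 0 -0.054 0" --pt "0 0.19 0.17 0 -0.054 0" --pt "0.01 0.19 0.17 0 -0.054 0"

```text
time_s: 8.55
tcp_pos: [489.5, 51.4, 129.3]
ee_rot: [[-0.956, -0.142, 0.257], [-0.138, 0.99, 0.035], [-0.26, -0.002, -0.966]]
wrist_force: [0.8, 0.6, -0.0]
grip_width: 0.007
grasp_force: 0.0
```

```bash
python3 -c "
from h import *
s=st(); p=s['tcp_pos']
rows([495,51,92],pose(20,8),2)"
```

```text
t 8.55 tcp [489.5  51.4 129.3] lean 15.1 yaw 8.2 F [ 0.8  0.6 -0. ] j [-36.  13.  27. 130. -12.  24.  98.]
max mm/row 18.840647448368983 deg/row 2.4714216560351736
[0.015, -0.004, 0.125, -0.001, -0.055, 0.002]
[0.02, -0.004, 0.124, -0.001, -0.055, 0.002]
```

>>> carry_out --pt "0.03 0 0.125 0 0 0" --pt "0.03 0 0.125 0 0 0" --pt "0 0 0 0 0 0"

```text
time_s: 8.85
tcp_pos: [488.6, 50.1, 89.3]
ee_rot: [[-0.958, -0.143, 0.251], [-0.139, 0.99, 0.033], [-0.253, -0.003, -0.968]]
wrist_force: [0.1, -0.9, 0.4]
grip_width: 0.003
grasp_force: 0.0
```

```bash
cat >> h.py <<'E'
E0=np.array([np.cos(np.radians(8)),np.sin(np.radians(8)),0])
def push(dist,n,dlean=0,dz=0):
    s=st(); R=np.array(s["ee_rot"]); p=s["tcp_pos"]
    R1=R@Ro.from_rotvec([0,-np.radians(dlean),0]).as_matrix()
    rows(p+dist*E0+[0,0,dz],R1,n)
E
python3 -c "
from h import *
push(8,1)
s=robot.state(); im=vision.snapshot('wrist')[:,:,::-1]; cv2.imwrite('pics/w2.png',im)"
```

```text
t 8.85 tcp [488.6  50.1  89.3] lean 14.6 yaw 8.2 F [ 0.1 -0.9  0.4] j [-31.  17.  22. 132. -18.  19. 103.]
max mm/row 8.000000000000005 deg/row 0.0
[-0.052, -0.0, 0.013, 0.0, 0.0, 0.0]
```

View pics/w2.png

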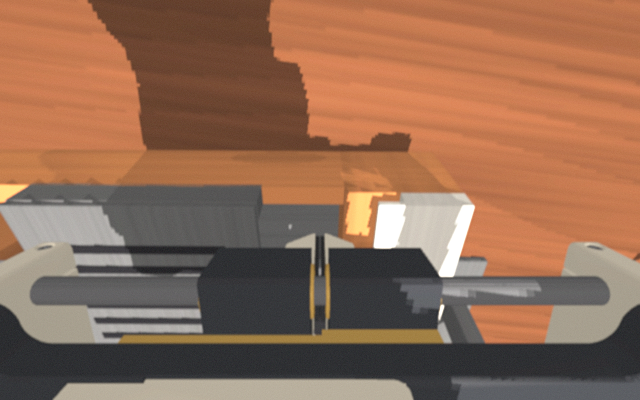

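>>> carry_out --pt "-0.07 0 0.018 0 0 0" --pt "-0.06 0 0.016 0 0 0" --pt "-0.026 0 0.007 0 0 0" --pt "-0.026 0 0.007 0 0 0" --pt "-0.026 0 0.007 0 0 0"

```text
time_s: 9.4
tcp_pos: [521.5, 56.5, 91.7]
ee_rot: [[-0.957, -0.145, 0.251], [-0.141, 0.989, 0.034], [-0.254, -0.003, -0.967]]
wrist_force: [-5.5, 0.1, 4.9]
grip_width: 0.004
grasp_force: 3.1
```

>>> carry_out --pt "-0.026 0 0.007 0 0 0" --pt "-0.026 0 0.007 0 0 0" --pt "-0.026 0 0.007 0 0 0"

```text
time_s: 9.7
tcp_pos: [533.3, 58.8, 91.6]
ee_rot: [[-0.957, -0.146, 0.251], [-0.142, 0.989, 0.035], [-0.253, -0.003, -0.967]]
wrist_force: [-7.2, 2.8, 4.8]
grip_width: 0.006
grasp_force: 3.6
```

```bash
python3 -c "
from h import *
push(10,3,5)"
```

```text
t 9.7 tcp [533.3  58.8  91.6] lean 14.7 yaw 8.4 F [-7.2  2.8  4.8] j [-30.  20.  22. 126. -19.  21. 104.]
max mm/row 3.3333333333333264 deg/row 1.6666666666666663
[-0.021, -0.0, 0.006, 0.0, -0.037, -0.0]
[-0.021, -0.0, 0.006, 0.0, -0.037, -0.0]
[-0.021, -0.0, 0.007, 0.0, -0.037, -0.0]
```

```bash
python3 -c "
from h import *
a=np.array([503,54.5,95]);R=np.array(robot.state()['ee_rot']);b=np.array([526,-163,96.]);Rb=pose(28,8);
rows(a,R,1);rows(b,Rb,6,a,R);rows(b+[0,0,-4]+12*E0,Rb,1,b,Rb);rows(b+4*E0,Rb,1,b,Rb)"
```

```text
max mm/row 30.762991916013537 deg/row 0.0
[0.191, 0.001, -0.074, 0.0, 0.0, 0.0]
max mm/row 36.45249953325865 deg/row 2.220648201529232
[0.01, -0.243, -0.003, 0.0, -0.049, 0.002]
[0.009, -0.243, -0.003, 0.0, -0.049, 0.002]
[0.009, -0.243, -0.004, 0.0, -0.049, 0.002]
[0.008, -0.243, -0.004, 0.0, -0.049, 0.002]
[0.008, -0.243, -0.004, 0.0, -0.049, 0.002]
[0.007, -0.243, -0.005, 0.0, -0.049, 0.002]
max mm/row 12.649110640673472 deg/row 0.0
[-0.058, -0.0, 0.061, 0.0, 0.0, 0.0]
max mm/row 3.999999999999946 deg/row 0.0
[-0.024, 0.0, 0.013, 0.0, 0.0, 0.0]
```

>>> carry_out --pt "0.19 0 -0.074 0 0 0" --pt "0.01 -0.243 0 0 -0.05 0" --pt "0.01 -0.243 0 0 -0.05 0" --pt "0.01 -0.243 0 0 -0.05 0" --pt "0.01 -0.243 0 0 -0.05 0" --pt "0.01 -0.243 0 0 -0.05 0" --pt "0.01 -0.243 0 0 -0.05 0" --pt "0 0 0 0 0 0"

```text
time_s: 10.5
tcp_pos: [523.0, -117.6, 91.6]
ee_rot: [[-0.898, -0.136, 0.418], [-0.124, 0.991, 0.057], [-0.422, -0.001, -0.907]]
wrist_force: [0.6, 0.1, -0.3]
grip_width: 0.005
grasp_force: 0.0
```

>>> carry_out --pt "-0.058 0 0.06 0 0 0" --pt "-0.024 0 0.013 0 0 0" --pt "-0.024 0 0.013 0 0 0" --pt "-0.024 0 0.013 0 0 0" --pt "-0.024 0 0.013 0 0 0"

```text
time_s: 11.0
tcp_pos: [551.4, -104.6, 85.7]
ee_rot: [[-0.897, -0.151, 0.415], [-0.137, 0.989, 0.064], [-0.42, 0.001, -0.908]]
wrist_force: [-0.0, -1.0, -0.3]
grip_width: 0.008
grasp_force: 0.0
```

```bash
python3 -c "
from h import *
push(4,1)"
```

```text
t 11.0 tcp [ 551.4 -104.6   85.7] lean 24.8 yaw 8.7 F [-0.  -1.  -0.3] j [ 17.  21.  -8. 128. -35.   8. 143.]
max mm/row 3.999999999999946 deg/row 0.0
[-0.024, -0.0, 0.011, 0.0, 0.0, 0.0]
```

```bash
python3 -c "
from h import *
s=robot.state();p=s['tcp_pos'];R=np.array(s['ee_rot'])
a=np.array([505,-90,180.]);b=np.array([560,0,330.]);c=np.array([480,380,330.]);d=np.array([244,560,240.])
rows(a,pose(15,8),3);rows(b,pose(0,8),5,a,pose(15,8));rows(c,pose(0,-8),8,b,pose(0,8));rows(d,pose(0,-23),7,c,pose(0,-8))"
```

```text
max mm/row 35.35034101459525 deg/row 3.2824888968163175
[0.0, 0.048, -0.231, 0.002, 0.073, 0.005]
[0.013, 0.047, -0.23, 0.002, 0.073, 0.005]
[0.027, 0.047, -0.229, 0.002, 0.073, 0.005]
max mm/row 36.6742416417845 deg/row 2.9999999999999996
[-0.138, 0.109, -0.17, -0.0, 0.067, -0.0]
[-0.129, 0.109, -0.177, -0.0, 0.067, -0.0]
[-0.12, 0.109, -0.184, -0.0, 0.067, -0.0]
[-0.11, 0.109, -0.19, -0.0, 0.067, -0.0]
[-0.1, 0.109, -0.195, -0.0, 0.067, -0.0]
max mm/row 48.541219597369 deg/row 2.0
[0.022, 0.323, 0.0, 0.0, 0.0, 0.044]
[0.033, 0.322, 0.0, 0.0, 0.0, 0.044]
[0.044, 0.321, 0.0, 0.0, 0.0, 0.044]
[0.056, 0.319, 0.0, 0.0, 0.0, 0.044]
[0.067, 0.317, 0.0, 0.0, 0.0, 0.044]
[0.078, 0.314, 0.0, 0.0, 0.0, 0.044]
[0.089, 0.311, 0.0, 0.0, 0.0, 0.044]
[0.099, 0.308, 0.0, 0.0, 0.0, 0.044]
max mm/row 44.30782857994045 deg/row 2.1428571428571432
[0.246, 0.138, 0.086, 0.0, 0.0, 0.048]
[0.251, 0.129, 0.086, 0.0, 0.0, 0.048]
[0.256, 0.12, 0.086, 0.0, 0.0, 0.048]
[0.26, 0.11, 0.086, 0.0, 0.0, 0.048]
[0.264, 0.1, 0.086, 0.0, 0.0, 0.048]
[0.268, 0.09, 0.086, 0.0, 0.0, 0.048]
[0.271, 0.08, 0.086, 0.0, 0.0, 0.048]
```

>>> carry_out --pt "0 0.05 -0.23 0 0.073 0.005" --pt "0.013 0.05 -0.23 0 0.073 0.005" --pt "0.027 0.05 -0.23 0 0.073 0.005" --pt "-0.138 0.11 -0.17 0 0.067 0" --pt "-0.13 0.11 -0.177 0 0.067 0" --pt "-0.12 0.11 -0.184 0 0.067 0" --pt "-0.11 0.11 -0.19 0 0.067 0" --pt "-0.1 0.11 -0.195 0 0.067 0"

```text
time_s: 11.8
tcp_pos: [562.8, -0.7, 315.5]
ee_rot: [[-0.989, -0.145, 0.026], [-0.145, 0.989, 0.007], [-0.027, 0.003, -1.0]]
wrist_force: [1.0, 0.1, -0.2]
grip_width: 0.003
grasp_force: 0.0
```

>>> carry_out --pt "0.022 0.323 0 0 0 0.044" --pt "0.033 0.322 0 0 0 0.044" --pt "0.044 0.321 0 0 0 0.044" --pt "0.056 0.319 0 0 0 0.044" --pt "0.067 0.317 0 0 0 0.044" --pt "0.078 0.314 0 0 0 0.044" --pt "0.089 0.311 0 0 0 0.044" --pt "0.1 0.308 0 0 0 0.044"

```text
time_s: 12.6
tcp_pos: [479.0, 379.7, 314.4]
ee_rot: [[-0.991, 0.132, 0.028], [0.132, 0.991, 0.008], [-0.027, 0.011, -1.0]]
wrist_force: [1.0, 0.4, 0.4]
grip_width: 0.007
grasp_force: 0.0
```

```bash
python3 -c "
from h import *
st()
rows(np.array([244,560,240.]),pose(0,-23),7)"
```

```text
t 12.6 tcp [479.  379.7 314.4] lean 1.6 yaw -7.6 F [1.  0.4 0.4] j [-53.  19.  13.  87.  -4.  73.  43.]
max mm/row 43.62354325113282 deg/row 2.2133290524418094
[0.246, 0.14, 0.066, 0.003, 0.005, 0.049]
[0.251, 0.13, 0.067, 0.003, 0.005, 0.049]
[0.256, 0.121, 0.067, 0.003, 0.005, 0.049]
[0.26, 0.111, 0.068, 0.003, 0.005, 0.049]
[0.264, 0.101, 0.069, 0.003, 0.005, 0.049]
[0.267, 0.091, 0.069, 0.003, 0.005, 0.049]
[0.27, 0.081, 0.07, 0.003, 0.005, 0.049]
```

>>> carry_out --pt "0.246 0.14 0.066 0 0 0.05" --pt "0.25 0.13 0.067 0 0 0.05" --pt "0.256 0.12 0.067 0 0 0.05" --pt "0.26 0.11 0.068 0 0 0.05" --pt "0.264 0.1 0.07 0 0 0.05" --pt "0.267 0.09 0.07 0 0 0.05" --pt "0.27 0.08 0.07 0 0 0.05"

```text
time_s: 13.3
tcp_pos: [244.4, 558.7, 237.2]
ee_rot: [[-0.918, 0.396, 0.028], [0.396, 0.918, 0.008], [-0.022, 0.018, -1.0]]
wrist_force: [0.2, 0.5, -0.4]
grip_width: 0.008
grasp_force: 0.0
```

>>> carry_out --pt "-0.17 -0.22 0 -0.01 -0.04 -0.04" --pt "-0.17 -0.22 0 -0.01 -0.04 -0.04" --pt "-0.16 -0.23 0.01 -0.01 -0.04 -0.04" --pt "-0.15 -0.23 0.01 -0.01 -0.04 -0.04" --pt "-0.14 -0.24 0.01 -0.01 -0.04 -0.04" --pt "-0.13 -0.24 0.02 -0.01 -0.04 -0.04" --pt "-0.13 -0.25 0.02 -0.01 -0.04 -0.04" --pt "-0.12 -0.25 0.02 -0.01 -0.04 -0.04"

```text
time_s: 14.1
tcp_pos: [333.4, 234.3, 236.7]
ee_rot: [[-0.948, 0.146, 0.283], [0.152, 0.988, -0.001], [-0.28, 0.042, -0.959]]
wrist_force: [0.5, -0.4, 0.6]
grip_width: 0.008
grasp_force: 0.0
```

```bash
python3 -c "
from h import *
st()
rows(np.array([455,-100,200.]),pose(30,8),8)"
```

```text
t 14.1 tcp [333.4 234.3 236.7] lean 16.4 yaw -8.4 F [ 0.5 -0.4  0.6] j [-71.  -5.  15. 128.  20.  49.  13.]
max mm/row 44.70432411764318 deg/row 2.6609347636315466
[-0.13, -0.262, 0.058, -0.012, -0.037, -0.045]
[-0.119, -0.267, 0.059, -0.012, -0.037, -0.045]
[-0.108, -0.271, 0.06, -0.012, -0.037, -0.045]
[-0.096, -0.275, 0.061, -0.012, -0.037, -0.045]
[-0.085, -0.279, 0.061, -0.012, -0.037, -0.045]
[-0.073, -0.282, 0.06, -0.012, -0.037, -0.045]
[-0.062, -0.285, 0.06, -0.012, -0.037, -0.045]
[-0.05, -0.288, 0.059, -0.012, -0.037, -0.045]
```

>>> carry_out --pt "-0.13 -0.262 0.058 -0.012 -0.037 -0.045" --pt "-0.12 -0.267 0.06 -0.012 -0.037 -0.045" --pt "-0.108 -0.27 0.06 -0.012 -0.037 -0.045" --pt "-0.096 -0.275 0.06 -0.012 -0.037 -0.045" --pt "-0.085 -0.28 0.06 -0.012 -0.037 -0.045" --pt "-0.073 -0.28 0.06 -0.012 -0.037 -0.045" --pt "-0.062 -0.285 0.06 -0.012 -0.037 -0.045" --pt "-0.05 -0.288 0.06 -0.012 -0.037 -0.045"

```text
time_s: 14.9
tcp_pos: [455.0, -100.2, 199.4]
ee_rot: [[-0.857, -0.141, 0.495], [-0.122, 0.99, 0.07], [-0.5, -0.0, -0.866]]
wrist_force: [1.5, 0.5, 1.3]
grip_width: 0.009
grasp_force: 0.0
```

```bash
python3 -c "
from h import *
s=st()
b=np.array([515,-164,130.]);rows(b,pose(35,8),4);rows([525,-163,93],pose(35,8),1,b,pose(35,8))"
```

```text
t 14.9 tcp [ 455.  -100.2  199.4] lean 30.0 yaw 8.1 F [1.5 0.5 1.3] j [-67. -23.  68. 140.  39.  23.  71.]
max mm/row 27.93144824967652 deg/row 1.2464745470275622
[-0.015, -0.119, 0.142, 0.0, -0.028, 0.0]
[-0.012, -0.119, 0.143, 0.0, -0.028, 0.0]
[-0.009, -0.119, 0.143, 0.0, -0.028, 0.0]
[-0.006, -0.119, 0.143, 0.0, -0.028, 0.0]
max mm/row 38.34057902536163 deg/row 0.0
[0.087, -0.003, 0.24, 0.0, 0.0, 0.0]
```

>>> carry_out --pt "-0.015 -0.12 0.142 0 -0.028 0" --pt "-0.012 -0.12 0.143 0 -0.028 0" --pt "-0.01 -0.12 0.143 0 -0.028 0" --pt "-0.006 -0.12 0.143 0 -0.028 0"

```text
time_s: 15.3
tcp_pos: [469.8, -137.5, 191.7]
ee_rot: [[-0.81, -0.125, 0.573], [-0.116, 0.992, 0.052], [-0.575, -0.024, -0.818]]
wrist_force: [1.0, 0.2, 0.2]
grip_width: 0.005
grasp_force: 0.0
```

```bash
python3 -c "
from h import *
s=st()
rows([525,-163,93],pose(35,8),2)"
```

```text
t 15.3 tcp [ 469.8 -137.5  191.7] lean 35.1 yaw 7.2 F [1.  0.2 0.2] j [-68. -25.  76. 142.  55.  17.  61.]
max mm/row 57.94577793917332 deg/row 0.8009021229298464
[0.05, -0.1, 0.37, -0.018, 0.001, 0.001]
[0.049, -0.105, 0.369, -0.018, 0.001, 0.001]
```

```bash
cat > kin.py <<'E'
import numpy as np, itertools
from scipy.optimize import least_squares
from scipy.spatial.transform import Rotation as Ro
rz=lambda a:Ro.from_euler('z',a).as_matrix(); ry=lambda a:Ro.from_euler('y',a).as_matrix()
X=np.array([1,0,0.]);Z=np.array([0,0,1.])
def fk(q,P,s):
    d1,d3,a3,d5,a5,d7,a7,o1,o7=P; q=np.radians(q)
    R=rz(s[0]*q[0]+o1); p=Z*d1
    R=R@ry(q[1]); p=p+R@(Z*d3); R=R@rz(s[1]*q[2]); p=p+R@(X*a3)
    R=R@ry(q[3]); p=p+R@(Z*d5-X*a5); R=R@rz(s[2]*q[4]); R=R@ry(q[5]); p=p+R@(X*a7); R=R@rz(s[3]*q[6]+o7); p=p+R@(Z*d7)
    return p,R
E
cat > fitk.py <<'E'
from kin import *; from h import pose; import json
D=[([-72.857,24.895,1.432,90.138,-.665,64.973,-4.303],[244.45,575.227,226.742],np.array([[-.9203,.3912,-.0005],[.3912,.9203,-.0014],[0,-.0014,-1]])),
([-51.174,-22.798,44.415,140.918,32.675,29.226,66.525],[415.7,-68.7,227.7],np.array([[-.865,-.1113,.489],[-.1,.9938,.0493],[-.4915,-.0062,-.8709]])),
([-21,11,35,104,-7,66,115],[490.5,-121.5,281.4],pose(.4,8.5)),([-36,20,59,101,-18,69,16],[524.7,-126.2,281.3],pose(0,-102.5)),
([-36,13,27,130,-12,24,98],[489.5,51.4,129.3],pose(15.1,8.2)),([17,21,-8,128,-35,8,143],[551.4,-104.6,85.7],pose(24.8,8.7)),
([-53,19,13,87,-4,73,43],[479,379.7,314.4],pose(1.6,-7.6)),([-96,15,29,100,-8,67,3],[209.5,493.8,278.9],pose(0.1,-23.2)),([-68,-25,76,142,55,17,61],[469.8,-137.5,191.7],pose(35.1,7.2))]
W=[3,3]+[1]*7
best=None
for s in itertools.product([1,-1],repeat=4):
  for o1 in(0,2.4,-1.5,1.57,3.14):
    for o7 in(0,3.1,1.57,-1.57):
      def f(P):
        r=[]
        for (q,p,R),w in zip(D,W):
            a,B=fk(q,P,s); r+=list(w*(a-p)/10)+list(w*((B-R)*8).ravel())
        return r
      o=least_squares(f,[300,350,0,350,0,250,0,o1,o7],max_nfev=40)
      if best is None or o.cost<best[0]: best=(o.cost,s,o.x)
c,s,P=best; print(c,s,P.round(2))
for q,p,R in D:
    a,B=fk(q,P,s); print((a-p).round(1),np.degrees(Ro.from_matrix(B.T@R).magnitude()).round(1))
json.dump([list(s),P.tolist()],open("kin.json","w"))
E
python3 fitk.py
```

```text
16.98148966314142 (-1, -1, -1, -1) [ 3.1553e+02  5.3420e+02  8.7700e+00  4.4639e+02  1.1210e+01  3.9062e+02
  1.5440e+01 -9.0000e-02  1.4900e+00]
[3.  0.4 0.4] 0.4
[-1.1  6.6  3. ] 2.5
[-3.6  0.8  2.8] 0.8
[-17.2  -6.2  -3.3] 0.5
[ -5.    1.8 -17.8] 1.8
[31.7  5.8 -6.4] 3.0
[-1.6 -5.5  4. ] 0.8
[-7.6 -1.8 -4.1] 0.6
[-16.5 -15.5  -5.6] 4.5
```

```bash
cat > scan.py <<'E'
from kin import *; from h import pose; import json
s,P=json.load(open("kin.json"))
lo=np.array([-149.89,-25.12,-72.63,4.76,-75.54,6.69,-157.13]);hi=np.array([149.89,119.58,75.52,147.25,255.54,114.76,157.13])
def ik(p,R,q0,j3):
    def f(x):
        q=np.r_[x[:2],j3,x[2:]]; a,B=fk(q,P,s); return np.r_[(a-p)/10,((B-R)*8).ravel()]
    o=least_squares(f,np.delete(q0,2),max_nfev=60); q=np.r_[o.x[:2],j3,o.x[2:]]; return (q if o.cost<.01 else None)
q0s=[np.array([-51,-10,44,130,33,29,67.]),np.array([20,20,-8,120,-35,15,143.])]
yaw=8
if __name__=="__main__":
  for nm,p,Ls in(("Lmid",[535,59,91],(15,25,35)),("Lend",[588,67,91],(30,38)),("Rst",[530,-163,92],(20,30)),("Rend",[615,-150,91],(30,38))):
   for L in Ls:
    for j3 in(-60,-40,-20,20,40,55,70):
      for q0 in q0s[(0 if j3>0 else 1):][:1]:
        q=ik(np.array(p),pose(L,yaw),q0,j3)
        if q is None: continue
        m=np.minimum(q-lo,hi-q).min(); print(nm,L,j3,"margin %.0f"%m,q.round(0)) if m>-3 else 0
E
python3 scan.py
```

```text
Lmid 15 -60 margin 13 [ 35.  29. -60. 126.  53.  34.  36.]
Lmid 15 -40 margin 20 [ 21.  22. -40. 125.  34.  26.  54.]
Lmid 15 -20 margin 16 [  5.  19. -20. 125.  16.  23.  71.]
Lmid 15 20 margin 17 [-27.  19.  20. 125. -19.  23. 106.]
Lmid 15 40 margin 20 [-43.  22.  40. 125. -37.  27. 123.]
Lmid 15 55 margin 21 [-53.  27.  55. 125. -50.  32. 135.]
Lmid 15 70 margin 6 [-62.  36.  70. 126. -62.  42. 147.]
Lmid 25 -20 margin 1 [  5.  16. -20. 134.  45.   8.  42.]
Rst 20 -40 margin 13 [ 52.  23. -40. 125.  15.  19. 101.]
Rst 20 -20 margin 13 [ 36.  20. -20. 125. -11.  19. 127.]
Rst 30 -40 margin -1 [ 59.  23. -40. 133. -37.   6. 159.]
Rend 30 -40 margin 1 [ 49.  28. -40. 124.  25.   8.  91.]
```

```bash
cat > scan2.py <<'E'
from scan import *
rng=np.random.default_rng(0)
def best(p,R,b,q0=None,n=10):
    out=None
    l,h=lo+1,hi-1; l=l.copy();h=h.copy(); l[4],h[4]=b
    m0=np.minimum(8,(hi-lo)/2)
    for i in range(n):
        x=rng.uniform(l,h) if (q0 is None or i) else np.clip(q0,l+.1,h-.1)
        def f(q):
            a,B=fk(q,P,s); soft=np.maximum(0,np.maximum(lo+14-q,q-hi+14))*.02
            return np.r_[(a-p)/5,((B-R)*15).ravel(),soft,0.002*q[2]]
        o=least_squares(f,x,bounds=(l,h),max_nfev=80); a,B=fk(o.x,P,s)
        if np.linalg.norm(a-p)<3 and (out is None or o.cost<out[0]): out=(o.cost,o.x)
    return None if out is None else out[1]
if __name__=="__main__":
  for nm,p,Ls in(("Lst",[515,55,91],(15,25,35)),("Lmid",[545,59,91],(25,35,45)),("Lend",[588,67,91],(30,40,50)),("Rst",[530,-163,92],(20,30,40)),("Rend",[615,-150,91],(30,40,50))):
   for L in Ls:
    for b in((-74,80),(100,254)):
        q=best(np.array(p),pose(L,8),b)
        if q is not None: print(nm,L,b,"margin %.0f"%np.minimum(q-lo,hi-q).min(),q.round(0))
E
python3 scan2.py
```

```text
Lst 15 (-74, 80) margin 15 [-11.  16.  -0. 127.  -2.  21.  89.]
Lst 25 (-74, 80) margin 9 [ 34.  21. -56. 138.  80.  19.   8.]
Lst 25 (100, 254) margin 1 [ 13.  15. -29. 141. 100.   8. -14.]
Lst 35 (-74, 80) margin 1 [ 16.  15. -32. 139.  80.   8.   7.]
Lst 35 (100, 254) margin 1 [ 45.  32. -72. 146. 115.  34. -25.]
Lmid 25 (-74, 80) margin 13 [ 31.  23. -53. 134.  77.  20.  12.]
Lmid 25 (100, 254) margin 1 [  9.  17. -26. 138. 100.   8. -13.]
Lmid 35 (-74, 80) margin 1 [ 12.  17. -28. 136.  80.   8.   7.]
Lmid 35 (100, 254) margin 2 [ 20.  20. -37. 145. 147.  20. -58.]
Lend 30 (-74, 80) margin 1 [  6.  20. -23. 132.  80.   8.   7.]
Lend 30 (100, 254) margin 12 [ 26.  25. -47. 134. 100.  19. -10.]
Lend 40 (100, 254) margin 4 [ -14.   22.    4.  144.  188.   25. -100.]
Lend 50 (100, 254) margin 1 [ -62.   53.   74.  146.  229.   64. -156.]
Rst 20 (-74, 80) margin 14 [ 23.  19.  -4. 125. -28.  21. 143.]
Rst 30 (-74, 80) margin 6 [ 73.  31. -64. 134.  74.  13.  47.]
Rst 30 (100, 254) margin 1 [ 70.  28. -58. 137. 100.   8.  20.]
Rst 40 (-74, 80) margin 1 [ 81.  36. -67. 136.  80.   8.  49.]
Rst 40 (100, 254) margin 5 [  37.   22.   -6.  142.  242.   29. -115.]
Rend 30 (-74, 80) margin 11 [ 62.  36. -60. 125.  73.  18.  46.]
Rend 30 (100, 254) margin 1 [ 53.  30. -47. 129. 100.   8.  16.]
Rend 40 (-74, 80) margin 1 [ 65.  36. -57. 128.  80.   8.  43.]
Rend 40 (100, 254) margin 14 [  23.   25.    1.  134.  242.   26. -124.]
Rend 50 (100, 254) margin 8 [  21.   31.    8.  140.  229.   46. -108.]
```

```bash
cat > sim.py <<'E'
from scan2 import *
from scipy.spatial.transform import Slerp
def jac(q):
    p,R=fk(q,P,s); J=np.zeros((6,7)); e=1e-3
    for i in range(7):
        a=q.copy();a[i]+=e; pp,RR=fk(a,P,s); J[:3,i]=(pp-p)/np.radians(e); J[3:,i]=Ro.from_matrix(RR@R.T).as_rotvec()/np.radians(e)
    return p,R,J
def follow(q,p1,R1,n,it=2,w=None):
    q=q.copy();p0,R0=fk(q,P,s); wv=Ro.from_matrix(R0.T@R1).as_rotvec(); viol=0
    for k in range(1,n+1):
        pt=p0+(p1-p0)*k/n; Rt=R0@Ro.from_rotvec(wv*k/n).as_matrix()
        for _ in range(it):
            p,R,J=jac(q); e=np.r_[pt-p,Ro.from_matrix(Rt@R.T).as_rotvec()]
            J2=J.copy();J2[:3]/=300;e[:3]/=300
            dq=np.degrees(J2.T@np.linalg.solve(J2@J2.T+1e-4*np.eye(6),e)); q=np.clip(q+np.clip(dq,-15,15),lo,hi)
        viol=max(viol,np.linalg.norm(pt-fk(q,P,s)[0]))
    return q,viol
if __name__=="__main__":
    q=np.array([-72.857,24.895,1.432,90.138,-.665,64.973,-4.303])
    q,v=follow(q,np.array([333,252,226.]),pose(15,-8),8);print(q.round(),v)
    q,v=follow(q,np.array([416,-69,228.]),pose(29.5,6.4),8);print(q.round(),v,"exp -51 -23 44 141 33 29 67")
    q=np.array([-21,11,35,104,-7,66,115.]); q,v=follow(q,np.array([489.5,51.4,129.3]),pose(15.1,8.2),6); print(q.round(),v,"exp -36 13 27 130 -12 24 98")
    q=np.array([-96,15,29,100,-8,67,3.])
    for k in(5,): 
        for a in np.radians(np.arange(67-8,-14,-8)): q,v=follow(q,np.array([536*np.cos(a),536*np.sin(a),280]),pose(0,np.degrees(a)-90),2)
    print(q.round(),"exp -36 20 59 101 -18 69 16")
E
python3 sim.py
```

```text
[-63.  -1.   9. 126.  17.  48.  17.] 0.007930741799107906
[-57. -25.  52. 140.  33.  30.  70.] 2.971722073681922 exp -51 -23 44 141 33 29 67
[-34.  11.  27. 129. -14.  27. 102.] 0.009762376815230718 exp -36 13 27 130 -12 24 98
[-36.  22.  59.  99. -20.  70.  15.] exp -36 20 59 101 -18 69 16
```

```bash
nproc
cat > srch.py <<'E'
from sim import *; import sys,time,multiprocessing as mp
from h import robot
q0=np.array(robot.state()["joint_pos"])
def mg(q): return np.minimum(q-lo,hi-q).min()
work=[([500,-160,150],28,4),([525,-163,86],30,2),([575,-156,85],32,3),([520,-163,92],28,3),([515,55,92],25,7),([560,62,85],30,3),([592,67,84],35,3),([530,55,90],28,3),([540,-160,90],30,7),([616,-150,84],35,4)]
def run(v):
    q=q0; worst=99; viol=0
    for x in v:
        d=np.linalg.norm(x[0]-fk(q,P,s)[0]); a=np.degrees(Ro.from_matrix(fk(q,P,s)[1].T@x[1]).magnitude()); n=int(max(d/45,a/8)+1)
        q,e=follow(q,x[0],x[1],n); viol=max(viol,e)
        if e>20: return -99-e,None
    qs=[q]
    for p,L,n in work:
        q,e=follow(q,np.array(p,float),pose(L,8),n); viol=max(viol,e); qs.append(q); worst=min(worst,mg(q))
        if e>25: return -50-e+len(qs),qs
    return worst-viol,qs
def rv(r):
    v=[]
    for k in range(r.integers(1,4)):
        a=np.radians(r.uniform(-95,60)); R=r.uniform(420,680); z=r.uniform(300,430)
        v.append((np.array([R*np.cos(a),R*np.sin(a),z]),pose(r.uniform(-10,30),r.uniform(-140,70))))
    return v
def job(seed):
    r=np.random.default_rng(seed); b=(-999,);t=time.time()
    while time.time()-t<240:
        v=rv(r); sc,qs=run(v)
        if sc>b[0]: b=(sc,v,qs)
    return b
if __name__=="__main__":
    with mp.Pool() as pool: res=pool.map(job,range(mp.cpu_count()))
    res.sort(key=lambda b:-b[0])
    for b in res[:2]:
        print(b[0]); [print(x[0].round(),x[1].round(3).tolist()) for x in b[1]]; [print(q.round()) for q in b[2] or []]
    import pickle; pickle.dump(res,open("res.pkl","wb"))
E
OMP_NUM_THREADS=1 python3 srch.py
```

```text
4
-71.03575569756197
[ 461. -249.  310.] [[-0.19, 0.978, 0.089], [0.885, 0.21, -0.416], [-0.425, 0.0, -0.905]]
[ 472. -473.  352.] [[-0.798, -0.597, 0.081], [-0.594, 0.802, 0.061], [-0.102, 0.0, -0.995]]
[ 501. -442.  362.] [[-0.29, 0.957, 0.026], [0.953, 0.291, -0.086], [-0.09, -0.0, -0.996]]
[  9.  26.  40.  76. -15.  79.  65.]
[ 21.   9.   7. 133. -55.  23. 157.]
[ 45.  20. -21. 135. -76.  11. 157.]
[ 54.  26. -39. 130. -42.   7. 157.]
-71.11647537001976
[463. -56. 344.] [[0.176, 0.983, -0.062], [0.927, -0.186, -0.326], [-0.332, 0.0, -0.943]]
[559.  -9. 369.] [[-0.835, -0.549, -0.04], [-0.548, 0.836, -0.026], [0.047, -0.0, -0.999]]
[-21.  16.  21.  85.  -4.  82. 123.]
[ 10.   9.  19. 133. -55.  25. 157.]
[ 32.  18.  -8. 135. -76.  15. 157.]
[ 54.  26. -38. 130. -46.   7. 157.]
```

```bash
sed -e 's/<240/<130/' -e '/^work=/c\work=[([535,-163,140],38,4),([535,-163,92],38,2),([575,-156,88],38,2),([535,-163,92],36,2),([532,56,95],33,7),([560,62,88],35,2),([588,67,86],37,2),([545,55,90],35,2),([545,-160,92],37,7),([612,-150,86],38,4)]' srch.py > srch2.py
python3 - <<'E'
t=open('srch2.py').read()
i=t.index("def rv(r)");j=t.index("def job")
t=t[:i]+'''def rv(r):
    u=r.uniform; side=lambda L,S,y:Ro.from_rotvec(np.radians(S)*np.array([np.cos(np.radians(y)),np.sin(np.radians(y)),0])).as_matrix()@pose(L,y)
    A=lambda lo_,hi_:np.array([u(480,640),u(-250,80),u(lo_,hi_)])
    v=[(A(290,380),pose(u(0,15),u(-20,30)))]
    for k in range(r.integers(1,3)): v.append((A(280,380),side(u(5,45),u(-50,50),u(-10,25))))
    v.append((A(260,330),pose(u(38,55),8))); return v
'''+t[j:]
open('srch2.py','w').write(t)
E
OMP_NUM_THREADS=1 python3 srch2.py
```

```text
-103.59580719421481
[482.   1. 357.] [[-0.944, 0.265, 0.198], [0.26, 0.964, -0.054], [-0.205, -0.0, -0.979]]
[ 549. -109.  340.] [[-0.978, -0.061, 0.201], [-0.166, 0.809, -0.564], [-0.128, -0.585, -0.801]]
[638.  67. 313.] [[-0.753, -0.139, 0.644], [-0.106, 0.99, 0.09], [-0.65, 0.0, -0.76]]
[-74.   2.  67. 122. -17.  18. 105.]
[ -1.  13.  32. 139. -76.  26. 157.]
-103.81971394266589
[508. -15. 373.] [[-0.922, 0.308, 0.236], [0.298, 0.951, -0.076], [-0.248, 0.0, -0.969]]
[555. -57. 343.] [[-0.969, 0.125, 0.215], [-0.018, 0.827, -0.562], [-0.248, -0.548, -0.799]]
[ 617. -146.  360.] [[-0.958, -0.021, 0.286], [0.184, 0.721, 0.668], [-0.22, 0.693, -0.687]]
[ 511. -237.  265.] [[-0.666, -0.139, 0.733], [-0.094, 0.99, 0.103], [-0.74, -0.0, -0.673]]
[ 10.   6.  40. 134. -76.  45. 157.]
[ 18.  12.  11. 139. -76.  22. 157.]
```

```bash
cat > plan.py <<'E'
from srch2 import *
import srch2
def seq(x0,yaw0,d5,side=1,final=([560,-150,260],42),verbose=True):
    q=q0; wp=[]
    def go(p,R):
        nonlocal q
        p0,R0=fk(q,P,s); n=int(max(np.linalg.norm(p-p0)/45,np.degrees(Ro.from_matrix(R0.T@R).magnitude())/8)+1)
        q,e=follow(q,p,R,n); wp.append((p,R,n)); 
        if verbose: print(n,p.round(),"e%.0f"%e,q.round())
        return e
    E=[go(np.array([440,-130,260.]),pose(20,8)),go(np.array(x0,float),pose(0,8))]
    p,R=fk(q,P,s)
    for y in np.arange(8-45,yaw0-1,-45): E.append(go(np.array(x0,float),pose(0,y)))
    for k in range(int(d5/20)):
        t=q.copy(); t[4]+=20; E.append(go(*fk(t,P,s)))
    E.append(go(np.array(final[0],float),pose(final[1],8)))
    for p,L,n in work: E.append(go(np.array(p,float),pose(L,8)))
    return max(E),q,wp
if __name__=="__main__":
    for yaw0 in(-172,-127): print("YAW",yaw0,seq([520,-100,330],yaw0,180)[0])
E
OMP_NUM_THREADS=1 python3 plan.py
```

```text
2 [ 440. -130.  260.] e11 [-74. -25.  68. 125.  32.  49.  77.]
3 [ 520. -100.  330.] e178 [-110.  -22.   76.  102.   22.   78.   80.]
8 [ 520. -100.  330.] e164 [-116.  -25.   76.   99.   31.   81.   26.]
8 [ 520. -100.  330.] e159 [-116.  -25.   76.   99.   32.   82.  -20.]
8 [ 520. -100.  330.] e158 [-116.  -25.   76.   99.   33.   82.  -66.]
8 [ 520. -100.  330.] e158 [-116.  -25.   76.   99.   33.   82. -111.]
4 [576. -64. 449.] e20 [-114.  -21.   76.   99.   49.   78. -107.]
3 [ 641. -127.  538.] e18 [-110.  -17.   76.   99.   64.   73. -105.]
3 [ 687. -164.  655.] e5 [-106.  -12.   76.   99.   80.   68. -104.]
3 [ 710. -176.  780.] e0 [-101.   -9.   74.   99.   98.   64. -105.]
3 [ 716. -152.  902.] e0 [ -97.   -7.   73.   99.  117.   62. -106.]
3 [ 706.  -91. 1007.] e0 [ -95.   -6.   71.   99.  137.   61. -107.]
3 [6.840e+02 1.000e+00 1.083e+03] e0 [ -94.   -6.   71.   99.  156.   61. -107.]
3 [ 651.  110. 1123.] e0 [ -93.   -6.   70.   99.  176.   61. -108.]
3 [ 611.  225. 1121.] e0 [ -93.   -6.   70.   99.  196.   61. -108.]
21 [ 560. -150.  260.] e157 [ -70.  -25.   76.  13
[... 1691 characters left out ...]
 147.   7. -32.]
6 [ 535. -163.  140.] e194 [-80. -25.  76. 147. 148.   7. -26.]
5 [ 535. -163.   92.] e292 [-92. -25.  76. 147. 148.  21. -24.]
7 [ 575. -156.   88.] e330 [-97. -25.  76. 147. 150.  23. -26.]
8 [ 535. -163.   92.] e322 [-95. -25.  76. 147. 147.  14. -21.]
5 [532.  56.  95.] e237 [-118.  -15.   76.  147.  126.   20.  -44.]
6 [560.  62.  88.] e281 [-120.  -16.   76.  147.  135.   23.  -52.]
7 [588.  67.  86.] e317 [-120.  -15.   76.  147.  146.   25.  -62.]
7 [545.  55.  90.] e300 [-117.   -9.   76.  147.  154.   19.  -72.]
11 [ 545. -160.   92.] e352 [-95. -25.  76. 147. 166.  13. -39.]
8 [ 612. -150.   86.] e357 [-98. -25.  76. 147. 158.  22. -34.]
YAW -127 356.7968125871162
```

```bash
cat > plan2.py <<'E'
from sim import *
from h import robot
work=[([545,-163,140],38),([540,-163,92],38),([575,-156,88],38),([540,-163,92],36),([535,56,95],33),([560,62,88],35),([588,67,86],37),([550,55,90],35),([550,-160,92],37),([612,-150,86],38)]
def plan(yaw0,d5,hi_,L0,verbose=False):
    q=np.array(robot.state()["joint_pos"]); wp=[]; E=[]
    def go(p,R):
        nonlocal q
        p=np.array(p,float);p0,R0=fk(q,P,s); n=int(max(np.linalg.norm(p-p0)/45,np.degrees(Ro.from_matrix(R0.T@R).magnitude())/8)+1)
        q,e=follow(q,p,R,n); wp.append((p,R,n)); E.append(e)
        if verbose: print(n,p.round(),"e%.0f"%e,q.round())
    for p,L,y in(([420,-65,228],29,6.5),([333,240,235],16,-8),([244,560,238],0,-23),([480,380,320],0,-8),([560,0,340],0,8)): go(p,pose(L,y))
    for y in np.arange(8-45,yaw0-1,-45): go([560,0,340],pose(0,y))
    for k in range(int(d5/20)):
        t=q.copy(); t[4]+=20; go(*fk(t,P,s))
    k=len(E)
    go([620,-150,hi_],pose(L0,8))
    for p,L in work: go(p,pose(L,8))
    return max(E),max(E[k:]),wp,q
if __name__=="__main__":
    import itertools
    plan(-172,160,300,45,True)
    for a in itertools.product((-172,-127),(120,180),(300,),(45,60)): print(a,np.round(plan(*a)[:2]))
E
OMP_NUM_THREADS=1 python3 plan2.py
```

```text
3 [420. -65. 228.] e12 [-64. -25.  54. 140.  40.  33.  61.]
8 [333. 240. 235.] e0 [-70.  -3.  15. 127.  19.  49.  16.]
8 [244. 560. 238.] e0 [-77.  23.   8.  92.  -3.  65.  -1.]
7 [480. 380. 320.] e0 [-51.  21.  11.  85.  -4.  75.  42.]
9 [560.   0. 340.] e0 [-20.  15.  20.  90.  -5.  76.  98.]
6 [560.   0. 340.] e0 [-26.  16.  27.  90.  -7.  76.  55.]
6 [560.   0. 340.] e0 [-31.  16.  34.  90.  -9.  76.  13.]
6 [560.   0. 340.] e0 [-37.  18.  43.  90. -12.  77. -30.]
6 [560.   0. 340.] e0 [-44.  20.  52.  90. -16.  78. -71.]
3 [ 529. -128.  363.] e0 [-46.  21.  57.  90.   2.  78. -69.]
3 [ 507. -242.  428.] e0 [-49.  23.  62.  90.  19.  77. -66.]
3 [ 495. -330.  528.] e0 [-52.  26.  68.  90.  36.  75. -64.]
3 [ 495. -380.  651.] e0 [-54.  29.  74.  90.  52.  72. -61.]
3 [ 511. -389.  780.] e21 [-55.  31.  76.  90.  69.  69. -60.]
3 [ 560. -348.  890.] e22 [-56.  32.  76.  90.  88.  68. -60.]
3 [ 625. -273.  977.] e18 [-56.  33.  76.  90. 108.  67. -61.]
3 [ 695. -170. 1031.] e14 [-57.  33.  76.  90. 127.  66. -61.]
17 [ 620. -150.  300.] e61 [-85. -25.  76. 126.  60.  23.  57.]
5 [ 
[... 221 characters left out ...]
-25.  76. 147. 187.   9. -59.]
5 [535.  56.  95.] e406 [-129.    4.   76.  147.  187.   10. -103.]
10 [560.  62.  88.] e44 [ -48.   25.   48.  143.  232.   27. -146.]
1 [588.  67.  86.] e0 [ -48.   28.   48.  141.  229.   30. -146.]
1 [550.  55.  90.] e0 [ -48.   24.   49.  144.  232.   27. -145.]
5 [ 550. -160.   92.] e6 [ -14.   31.   53.  138.  256.   48. -140.]
2 [ 612. -150.   86.] e0 [ -16.   34.   49.  132.  253.   47. -145.]
(-172, 120, 300, 45) [399. 399.]
(-172, 120, 300, 60) [362. 362.]
(-172, 180, 300, 45) [464. 464.]
(-172, 180, 300, 60) [388. 388.]
(-127, 120, 300, 45) [358. 358.]
(-127, 120, 300, 60) [357. 357.]
(-127, 180, 300, 45) [362. 362.]
(-127, 180, 300, 60) [357. 357.]
```

```bash
cat > plan3.py <<'E'
from plan2 import *; import multiprocessing as mp,time,pickle
Q0=np.array(robot.state()["joint_pos"])
def plan(a,verbose=False):
    rad,z,az,roll,d5,hx,hy,hz,L0,y67=a
    q=Q0; wp=[];E=[]
    def go(p,R):
        nonlocal q
        p=np.array(p,float);p0,R0=fk(q,P,s); n=int(max(np.linalg.norm(p-p0)/45,np.degrees(Ro.from_matrix(R0.T@R).magnitude())/8)+1)
        q,e=follow(q,p,R,n); wp.append((p,R,n)); E.append(e)
        if verbose: print(n,p.round(),"e%.0f"%e,q.round())
        return e<25
    for p,L,y in(([420,-65,228],29,6.5),([333,240,235],16,-8),([244,560,238],0,-23)): go(p,pose(L,y))
    A=67
    c=lambda A:[rad*np.cos(np.radians(A)),rad*np.sin(np.radians(A)),z]
    go(c(A),pose(0,A-90+y67))
    for A in np.linspace(67,az,5)[1:]:
        if not go(c(A),pose(0,A-90+y67)): return -20,wp
    for k in range(int(abs(roll)/45)+1):
        if not go(c(az),pose(0,az-90+y67+roll*(k+1)/(int(abs(roll)/45)+1))): return -19,wp
    for k in range(int(d5/20)):
        t=q.copy(); t[4]+=20
        if not go(*fk(t,P,s)): return -18+k/20,wp
    if not go([hx,hy,hz],pose(L0,8)): return -17,wp
    w=1
    for i,(p,L) in enumerate(work):
        if not go(p,pose(L,8)): return -15+i,wp
    return 30-max(E),wp
def samp(r):
    u=r.uniform; return [u(540,740),u(310,450),u(-60,50),u(-120,90),u(80,220),u(540,680),u(-250,50),u(230,420),u(38,65),u(-60,60)]
def job(seed):
    r=np.random.default_rng(seed); b=(-99,None);t=time.time()
    while time.time()-t<150:
        a=samp(r) if b[1] is None or r.random()<.5 else list(np.array(b[1])+r.normal(size=10)*np.array([40,30,20,25,25,30,50,40,5,20]))
        sc,_=plan(a)
        if sc>b[0]: b=(sc,a)
        if sc>20: break
    return b
if __name__=="__main__":
    with mp.Pool(4) as p: res=p.map(job,range(4))
    res.sort(key=lambda b:-b[0]); print([r[0] for r in res]); print(np.round(res[0][1])); pickle.dump(res,open("res3.pkl","wb")); plan(res[0][1],True)
E
date; OMP_NUM_THREADS=1 python3 plan3.py; date
```

```text
Mon Nov 30 16:01:38 UTC 2026
[-14, -15, -15, -15]
[ 638.  390.  -31.   91.  146.  618. -226.  357.   41.   80.]
3 [420. -65. 228.] e12 [-64. -25.  54. 140.  40.  33.  61.]
8 [333. 240. 235.] e0 [-70.  -3.  15. 127.  19.  49.  16.]
8 [244. 560. 238.] e0 [-77.  23.   8.  92.  -3.  65.  -1.]
10 [249. 587. 390.] e0 [-67.  22.  -8.  73.   3.  85.  73.]
7 [470. 431. 390.] e0 [-49.  22.   2.  73.  -1.  85.  76.]
7 [606. 198. 390.] e0 [-31.  22.  12.  73.  -4.  85.  79.]
7 [634. -70. 390.] e0 [-13.  23.  21.  73.  -8.  85.  82.]
7 [ 548. -326.  390.] e0 [  6.  24.  30.  73. -12.  86.  85.]
4 [ 548. -326.  390.] e0 [ 10.  23.  24.  73.  -9.  86. 113.]
4 [ 548. -326.  390.] e0 [ 14.  23.  18.  73.  -7.  85. 142.]
4 [ 548. -326.  390.] e0 [ 20.  22.   8.  73.  -3.  85. 157.]
4 [ 477. -439.  413.] e0 [ 18.  22.  12.  73.  16.  85. 157.]
4 [ 415. -539.  481.] e0 [ 16.  22.  15.  73.  34.  84. 157.]
4 [ 371. -615.  584.] e0 [ 13.  23.  20.  73.  53.  83. 157.]
4 [ 352. -658.  711.] e0 [ 10.  23.  24.  73.  71.  82. 157.]
4 [ 360. -664.  846.] e0 [  7.  24.  29.  73.  89.  80. 157.]
3 [ 396. -634.  972.] e0 [  4.  24.  34.  73. 107.  79. 157.]
3 [ 459. -573. 1073.] e0 [  2.  25.  38.  73. 125.  77. 156.]
23 [ 618. -226.  357.] e1 [ 32.   5.   0. 112. -45.  41. 157.]
6 [ 545. -163.  140.] e23 [ 62.  17. -39. 137. -76.  11. 157.]
6 [ 540. -163.   92.] e84 [ 78.  32. -60. 137. -32.   7. 157.]
Mon Nov 30 16:04:11 UTC 2026
```

```bash
cat > plan4.py <<'E'
from plan2 import *
Q0=np.array(robot.state()["joint_pos"])
G={"R180":[23,25,1,134,242,26,-124],"L180":[-14,22,4,144,188,25,-100],"R80":[62,36,-60,125,73,18,46],"L100":[26,25,-47,134,100,19,-10],"RLend":[-16,34,49,132,253,47,-145]}
def chase(q,g,wp,nmax=60,step=9):
    for k in range(nmax):
        d=g-q; m=np.abs(d).max()
        t=q+d*min(1,step/m); p,R=fk(t,P,s); q,e=follow(q,p,R,1); wp.append((p,R))
        p2,R2=fk(q,P,s); pg,Rg=fk(g,P,s)
        if np.linalg.norm(pg-p2)<3: break
    return q,k
if __name__=="__main__":
  S={"now":[], "start":[([420,-65,228],29,6.5),([333,240,235],16,-8),([244,560,238],0,-23)],"mid":[([420,-65,228],29,6.5),([333,240,235],16,-8),([244,560,238],0,-23),([480,380,340],0,-8),([560,0,400],0,8)]}
  for sn,path in S.items():
   for gn,g in G.items():
    q=Q0; wp=[]
    for p,L,y in path: q,e=follow(q,np.array(p,float),pose(L,y),8)
    # raise goal: solve hover version of goal posture
    pg,Rg=fk(np.array(g,float),P,s)
    gh,e=follow(np.array(g,float),pg+[0,0,190]-30*Rg[:,2]*0+np.array([30,0,0]),Rg,5)
    q,k=chase(q,gh,wp); h=q; E=[]
    zmin=min(w[0][2] for w in wp)
    L0=38 if "180" in gn or gn=="RLend" else 30
    for p,L in work:
        q,e=follow(q,np.array(p,float),pose(min(L,L0),8),5); E.append(round(e))
    print(sn,gn,"rows",k,"zmin",round(zmin),h.round(),"E",E)
E
OMP_NUM_THREADS=1 timeout 200 python3 plan4.py
```

```text
now R180 rows 59 zmin 220 [101.  35. -73. 122. 187.   7. -88.] E [31, 0, 0, 0, 0, 0, 0, 0, 0, 0]
now L180 rows 59 zmin 226 [-58.  -7.  31. 126. 160.  12. -56.] E [217, 296, 322, 325, 261, 381, 13, 0, 8, 0]
now R80 rows 59 zmin 54 [ 20.  27.   2. 111. -15.  44. 126.] E [0, 4, 3, 4, 65, 66, 56, 70, 4, 0]
now L100 rows 59 zmin 143 [-11.  16.  10. 118. -11.  35.  99.] E [0, 4, 2, 4, 65, 66, 56, 70, 4, 0]
now RLend rows 30 zmin 211 [ -17.    5.   44.  119.  255.   24. -157.] E [51, 0, 0, 13, 0, 0, 0, 0, 3, 0]
start R180 rows 59 zmin -21 [ 44.  31.  -7. 114.  64.   7.  15.] E [173, 0, 0, 0, 0, 0, 0, 0, 0, 0]
start L180 rows 59 zmin 212 [ 74.   5. -73. 127. 192.   7. -94.] E [122, 0, 0, 0, 0, 0, 0, 0, 0, 0]
start R80 rows 59 zmin 78 [ 20.  27.   2. 111. -15.  44. 126.] E [0, 4, 3, 4, 65, 66, 56, 70, 4, 0]
start L100 rows 59 zmin 147 [-11.  15.   9. 118.  -9.  36.  97.] E [0, 4, 2, 4, 65, 66, 56, 70, 4, 0]
start RLend rows 31 zmin 243 [  -5.    4.   31.  119.  255.   23. -157.] E [49, 0, 0, 9, 0, 0, 0, 0, 0, 0]
mid R180 rows 59 zmin -45 [ 47.  34.  -3. 114.  66.   7.  16.] E [195, 0, 0, 0, 0, 0, 0, 0, 0, 0]
mid L180 rows 41 zmin 376 [  24.    0.  -35.  126.  256.    7. -157.] E [30, 0, 0, 0, 0, 0, 0, 0, 0, 0]
mid R80 rows 59 zmin 40 [ 14.  32.  12. 111. -21.  50. 133.] E [1, 3, 2, 4, 65, 66, 56, 70, 4, 0]
mid L100 rows 59 zmin 128 [-13.  18.  14. 118. -13.  38. 102.] E [0, 3, 2, 4, 65, 66, 56, 70, 4, 0]
mid RLend rows 29 zmin 399 [  -2.    4.   28.  119.  255.   22. -157.] E [48, 0, 0, 7, 0, 0, 0, 0, 0, 0]
```

```bash
cat > emit.py <<'E'
from plan4 import *
q=Q0;wp=[];g=np.array(G["RLend"],float);pg,Rg=fk(g,P,s);gh,e=follow(g,pg+[30,0,190],Rg,5)
q,k=chase(q,gh,wp)
# thin: report pose & rows
st_=robot.state();p0,R0=fk(Q0,P,s)
for i,(p,R) in enumerate(wp):
    d=R0.T@(p-p0)/150; w=Ro.from_matrix(R0.T@R).as_rotvec()/(np.pi/4)
    print(i,p.round().astype(int).tolist(),"z",R[:,2].round(1).tolist(),[*d.round(2).tolist(),*w.round(2).tolist()], "BIG" if np.linalg.norm(d)>.33 or np.linalg.norm(w)>.19 else "")
    p0,R0=p,R
E
OMP_NUM_THREADS=1 python3 emit.py
```

```text
0 [474, -182, 211] z [0.6, -0.1, -0.8] [-0.12, -0.23, -0.05, 0.1, -0.03, 0.03] 
1 [485, -210, 228] z [0.6, -0.1, -0.8] [-0.1, -0.2, -0.04, 0.08, -0.03, 0.02] 
2 [493, -235, 245] z [0.6, -0.2, -0.8] [-0.09, -0.18, -0.03, 0.07, -0.02, 0.02] 
3 [499, -256, 259] z [0.6, -0.2, -0.7] [-0.08, -0.16, -0.02, 0.06, -0.02, 0.02] 
4 [504, -276, 273] z [0.6, -0.3, -0.7] [-0.07, -0.14, -0.01, 0.06, -0.01, 0.01] 
5 [509, -293, 285] z [0.6, -0.3, -0.7] [-0.07, -0.13, -0.01, 0.05, -0.01, 0.01] 
6 [513, -309, 296] z [0.6, -0.4, -0.7] [-0.06, -0.12, -0.0, 0.05, -0.01, 0.01] 
7 [515, -325, 306] z [0.6, -0.4, -0.7] [-0.05, -0.12, 0.0, 0.05, -0.0, 0.01] 
8 [518, -341, 316] z [0.6, -0.4, -0.7] [-0.06, -0.11, 0.0, 0.04, -0.01, 0.01] 
9 [522, -354, 327] z [0.6, -0.4, -0.6] [-0.07, -0.09, 0.01, 0.04, -0.01, 0.01] 
10 [528, -366, 339] z [0.6, -0.5, -0.6] [-0.08, -0.09, 0.01, 0.04, -0.02, 0.01] 
11 [535, -377, 352] z [0.6, -0.5, -0.6] [-0.09, -0.08, 0.01, 0.03, -0.02, 0.01] 
12 [544, -387, 366] z [0.6, -0.5, -0.6] [-0.11, -0.07, 0.01, 0.03, -0.03, 0.01] 
13 [554, -395, 382] z [0.7, -0.5, -0.5] [-0.12, -0.06, 0.
[... 685 characters left out ...]
 506] z [0.9, -0.4, -0.3] [-0.09, 0.1, 0.02, -0.04, -0.03, 0.01] 
23 [687, -346, 510] z [0.9, -0.4, -0.3] [-0.07, 0.11, 0.02, -0.05, -0.02, 0.01] 
24 [698, -330, 511] z [0.9, -0.4, -0.3] [-0.05, 0.12, 0.02, -0.05, -0.01, 0.02] 
25 [708, -313, 509] z [0.9, -0.3, -0.3] [-0.02, 0.13, 0.02, -0.06, -0.0, 0.02] 
26 [715, -296, 503] z [0.9, -0.3, -0.3] [0.01, 0.13, 0.02, -0.06, 0.01, 0.02] 
27 [721, -280, 493] z [0.9, -0.2, -0.3] [0.04, 0.12, 0.02, -0.06, 0.02, 0.02] 
28 [723, -264, 481] z [0.9, -0.2, -0.4] [0.07, 0.12, 0.02, -0.06, 0.03, 0.02] 
29 [724, -250, 465] z [0.9, -0.1, -0.4] [0.09, 0.1, 0.02, -0.05, 0.05, 0.03] 
30 [723, -244, 457] z [0.9, -0.1, -0.4] [0.05, 0.04, 0.01, -0.02, 0.02, 0.01]
```

>>> carry_out --pt "-0.12 -0.23 -0.05 0.1 -0.03 0.03" --pt "-0.1 -0.2 -0.04 0.08 -0.03 0.02" --pt "-0.09 -0.18 -0.03 0.07 -0.02 0.02" --pt "-0.08 -0.16 -0.02 0.06 -0.02 0.02" --pt "-0.07 -0.14 -0.01 0.06 -0.01 0.01" --pt "-0.07 -0.13 -0.01 0.05 -0.01 0.01" --pt "-0.06 -0.12 0 0.05 -0.01 0.01" --pt "-0.05 -0.12 0 0.05 0 0.01"

```text
time_s: 16.1
tcp_pos: [525.6, -319.3, 296.5]
ee_rot: [[-0.744, 0.211, 0.633], [-0.025, 0.939, -0.343], [-0.667, -0.271, -0.694]]
wrist_force: [-0.5, -0.2, -0.4]
grip_width: 0.002
grasp_force: 0.0
```

>>> carry_out --pt "-0.06 -0.11 0 0.04 -0.01 0.01" --pt "-0.07 -0.09 0.01 0.04 -0.01 0.01" --pt "-0.08 -0.09 0.01 0.04 -0.02 0.01" --pt "-0.09 -0.08 0.01 0.03 -0.02 0.01" --pt "-0.11 -0.07 0.01 0.03 -0.03 0.01" --pt "-0.12 -0.06 0.01 0.03 -0.04 0.01" --pt "-0.13 -0.05 0.01 0.02 -0.04 0.01" --pt "-0.14 -0.03 0.01 0.01 -0.05 0.01"

```text
time_s: 16.9
tcp_pos: [585.3, -395.9, 396.2]
ee_rot: [[-0.627, 0.369, 0.686], [-0.046, 0.862, -0.505], [-0.778, -0.348, -0.523]]
wrist_force: [0.5, -0.8, 0.3]
grip_width: 0.006
grasp_force: 0.0
```

>>> carry_out --pt "-0.14 -0.01 0.01 0.01 -0.05 0.01" --pt "-0.14 0.01 0.01 0 -0.05 0.01" --pt "-0.14 0.03 0.01 -0.01 -0.05 0.01" --pt "-0.13 0.05 0.01 -0.02 -0.05 0.01" --pt "-0.12 0.06 0.02 -0.03 -0.04 0.01" --pt "-0.11 0.08 0.02 -0.03 -0.04 0.01" --pt "-0.09 0.1 0.02 -0.04 -0.03 0.01" --pt "-0.07 0.11 0.02 -0.05 -0.02 0.01"

```text
time_s: 17.7
tcp_pos: [695.4, -336.4, 484.8]
ee_rot: [[-0.411, 0.29, 0.864], [-0.11, 0.925, -0.363], [-0.905, -0.245, -0.348]]
wrist_force: [-0.5, 0.2, 0.5]
grip_width: 0.007
grasp_force: 0.0
```

>>> carry_out --pt "-0.05 0.12 0.02 -0.05 -0.01 0.02" --pt "-0.02 0.13 0.02 -0.06 0 0.02" --pt "0.01 0.13 0.02 -0.06 0.01 0.02" --pt "0.04 0.12 0.02 -0.06 0.02 0.02" --pt "0.07 0.12 0.02 -0.06 0.03 0.02" --pt "0.09 0.1 0.02 -0.05 0.05 0.03" --pt "0.05 0.04 0.01 -0.02 0.02 0.01" --pt "0 0 0 0 0 0"

```text
time_s: 18.5
tcp_pos: [723.3, -235.9, 432.4]
ee_rot: [[-0.466, 0.095, 0.879], [0.005, 0.995, -0.104], [-0.885, -0.044, -0.464]]
wrist_force: [-0.7, -0.3, 1.2]
grip_width: 0.006
grasp_force: 0.0
```

```bash
cat > go.py <<'E'
# simulate a work path from the present joints; print rows
from sim import *; from h import st,robot,rows
def path(L):
    x=st(); q=np.array(x["joint_pos"]); p0=x["tcp_pos"];R0=np.array(x["ee_rot"])
    for p,lean,n in L:
        p=np.array(p,float);R1=pose(lean,8); q,e=follow(q,p,R1,n); print("->",p,lean,"e%.0f"%e,q.round()); rows(p,R1,n,p0,R0); p0,R0=p,R1
E
OMP_NUM_THREADS=1 python3 -c "
from go import *
path([([560,-210,300],50,6),([530,-164,150],42,5),([532,-163,92],38,2)])"
```

```text
t 18.5 tcp [ 723.3 -235.9  432.4] lean 62.3 yaw -5.4 F [-0.7 -0.3  1.2] j [  40.    9.  -23.  112.  255.    8. -154.]
-> [ 560. -210.  300.] 50 e147 [  77.    4.  -33.  131.  256.   40. -157.]
max mm/row 35.29940097821046 deg/row 3.0282470354195694
[0.215, 0.018, -0.094, -0.047, 0.044, -0.02]
[0.218, 0.025, -0.086, -0.047, 0.044, -0.02]
[0.22, 0.031, -0.077, -0.047, 0.044, -0.02]
[0.222, 0.037, -0.068, -0.047, 0.044, -0.02]
[0.224, 0.043, -0.059, -0.047, 0.044, -0.02]
[0.225, 0.049, -0.05, -0.047, 0.044, -0.02]
-> [ 530. -164.  150.] 42 e24 [  65.   17.  -36.  141.  254.   20. -127.]
max mm/row 31.947456862792695 deg/row 1.5999999999999994
[0.173, 0.066, 0.105, -0.0, 0.036, -0.0]
[0.17, 0.066, 0.11, -0.0, 0.036, -0.0]
[0.167, 0.066, 0.114, -0.0, 0.036, -0.0]
[0.164, 0.066, 0.119, -0.0, 0.036, -0.0]
[0.16, 0.066, 0.123, -0.0, 0.036, -0.0]
-> [ 532. -163.   92.] 38 e0 [  54.   23.  -28.  141.  236.   18. -109.]
max mm/row 29.0215437218629 deg/row 1.9999999999999984
[0.124, 0.002, 0.148, 0.0, 0.044, -0.0]
[0.119, 0.002, 0.153, 0.0, 0.044, -0.0]
```

```bash
cat > via.py <<'E'
from sim import *; from h import robot
x=robot.state(); r=np.random.default_rng(1); q0=np.array(x["joint_pos"]); best=(1e9,); import time; t=time.time()
while time.time()-t<75:
    v=[(np.array([r.uniform(600,760),r.uniform(-260,150),r.uniform(330,480)]),r.uniform(35,65),r.uniform(-10,20)),(np.array([r.uniform(520,600),r.uniform(-200,0),r.uniform(240,300)]),r.uniform(35,50),8),(np.array([530,-164,150.]),40,8),(np.array([532,-163,92.]),38,8)]
    q=q0;m=0
    for p,L,y in v:
        n=max(2,int(np.linalg.norm(p-fk(q,P,s)[0])/42)); q,e=follow(q,p,pose(L,y),n); m=max(m,e)
        if m>best[0]: break
    if m<best[0]: best=(m,v,q)
    if m<4: break
m,v,q=best; print(m); from h import rows
p0=x["tcp_pos"];R0=np.array(x["ee_rot"]);q=q0
for p,L,y in v:
    n=max(2,int(np.linalg.norm(p-fk(q,P,s)[0])/42)); q,e=follow(q,p,pose(L,y),n); print("->",p.round(),round(L),round(y),"e",round(e),q.round()); rows(p,pose(L,y),n,p0,R0);p0,R0=p,pose(L,y)
E
OMP_NUM_THREADS=1 python3 via.py
```

```text
24.336335538968346
-> [678. -61. 341.] 61 16 e 0 [  41.    8.  -23.  130.  255.   33. -142.]
max mm/row 40.47568702356824 deg/row 4.2419428375464525
[0.138, 0.231, -0.021, -0.087, 0.006, -0.035]
[0.131, 0.236, -0.004, -0.087, 0.006, -0.035]
[0.125, 0.239, 0.013, -0.087, 0.006, -0.035]
[0.118, 0.241, 0.03, -0.087, 0.006, -0.035]
[0.111, 0.241, 0.047, -0.087, 0.006, -0.035]
-> [599. -29. 296.] 50 8 e 24 [  37.   -3.  -26.  137.  256.   19. -157.]
max mm/row 48.18982905786719 deg/row 6.634747105294208
[0.24, 0.175, -0.122, 0.069, 0.121, 0.048]
[0.257, 0.159, -0.108, 0.069, 0.121, 0.048]
-> [ 530. -164.  150.] 40 8 e 24 [  48.   14.  -18.  139.  256.   23. -139.]
max mm/row 42.09641484989751 deg/row 1.9325918000574536
[0.223, -0.166, 0.038, 0.0, 0.043, 0.0]
[0.222, -0.166, 0.045, 0.0, 0.043, 0.0]
[0.22, -0.166, 0.053, 0.0, 0.043, 0.0]
[0.218, -0.166, 0.06, 0.0, 0.043, 0.0]
[0.216, -0.166, 0.067, 0.0, 0.043, 0.0]
-> [ 532. -163.   92.] 38 8 e 0 [  43.   21.  -14.  141.  244.   23. -118.]
max mm/row 29.0215437218629 deg/row 0.9999999999999974
[0.119, 0.002, 0.153, 0.0, 0.022, -0.0]
[0.116, 0.002, 0.155, 0.0, 0.022, -0.0]
```

>>> carry_out --pt "0.138 0.23 -0.02 -0.087 0.006 -0.035" --pt "0.13 0.236 0 -0.087 0.006 -0.035" --pt "0.125 0.24 0.013 -0.087 0.006 -0.035" --pt "0.118 0.24 0.03 -0.087 0.006 -0.035" --pt "0.11 0.24 0.047 -0.087 0.006 -0.035" --pt "0.16 0.117 -0.08 0.046 0.08 0.032" --pt "0.17 0.11 -0.075 0.046 0.08 0.032" --pt "0.17 0.106 -0.072 0.046 0.08 0.032"

```text
time_s: 19.3
tcp_pos: [599.1, -28.5, 296.5]
ee_rot: [[-0.641, -0.139, 0.755], [-0.094, 0.99, 0.102], [-0.761, -0.005, -0.648]]
wrist_force: [-2.4, -24.9, -10.5]
grip_width: 0.006
grasp_force: 0.0
```

```bash
OMP_NUM_THREADS=1 python3 -c "
from go import *
path([([530,-150,200],40,5),([532,-163,130],38,2),([532,-163,92],38,1)])"
```

```text
t 19.3 tcp [599.1 -28.5 296.5] lean 49.6 yaw 8.0 F [ -2.4 -24.9 -10.5] j [  31.    3.  -29.  130.  252.    7. -154.]
-> [ 530. -150.  200.] 40 e92 [  62.    7.  -30.  137.  256.   25. -157.]
max mm/row 33.967282148245765 deg/row 1.9197394963422951
[0.172, -0.147, -0.003, -0.001, 0.043, 0.001]
[0.172, -0.147, 0.003, -0.001, 0.043, 0.001]
[0.172, -0.147, 0.009, -0.001, 0.043, 0.001]
[0.171, -0.147, 0.014, -0.001, 0.043, 0.001]
[0.171, -0.147, 0.02, -0.001, 0.043, 0.001]
-> [ 532. -163.  130.] 38 e11 [  58.   18.  -31.  139.  256.   17. -135.]
max mm/row 35.61249780624774 deg/row 0.9999999999999974
[0.15, -0.044, 0.179, 0.0, 0.022, -0.0]
[0.146, -0.044, 0.182, 0.0, 0.022, -0.0]
-> [ 532. -163.   92.] 38 e0 [  48.   22.  -21.  141.  240.   20. -114.]
max mm/row 38.0 deg/row 0.0
[0.156, 0.0, 0.2, 0.0, 0.0, 0.0]
```

>>> carry_out --pt "0 0 0 0 0 0" --pt "0 0 0 0 0 0"

```text
time_s: 19.5
tcp_pos: [600.2, -28.1, 297.7]
ee_rot: [[-0.639, -0.142, 0.756], [-0.096, 0.99, 0.104], [-0.763, -0.006, -0.646]]
wrist_force: [0.8, -1.4, 0.4]
grip_width: 0.004
grasp_force: 0.0
```

```bash
date; OMP_NUM_THREADS=1 python3 -c "
from go import *
path([([560,-40,210],36,3),([525,-70,130],36,3),([530,-163,94],36,3)])"
```

```text
Mon Nov 30 16:07:11 UTC 2026
t 19.5 tcp [600.2 -28.1 297.7] lean 49.8 yaw 8.2 F [ 0.8 -1.4  0.4] j [  31.    3.  -29.  130.  252.    7. -154.]
-> [560. -40. 210.] 36 e258 [ 108.   28.  -73.  138.  256.    7. -157.]
max mm/row 32.41565871432241 deg/row 4.587688644198258
[0.208, -0.012, 0.056, -0.001, 0.102, 0.003]
[0.203, -0.013, 0.072, -0.001, 0.102, 0.003]
[0.197, -0.013, 0.088, -0.001, 0.102, 0.003]
-> [525. -70. 130.] 36 e5 [  51.   13.  -40.  145.  225.   11. -113.]
max mm/row 30.776975521032313 deg/row 0.0
[0.174, -0.055, 0.093, 0.0, 0.0, 0.0]
[0.174, -0.055, 0.093, 0.0, 0.0, 0.0]
[0.174, -0.055, 0.093, 0.0, 0.0, 0.0]
-> [ 530. -163.   94.] 36 e0 [  61.   24.  -37.  140.  235.   12. -108.]
max mm/row 33.283295776977646 deg/row 0.0
[0.061, -0.206, 0.054, 0.0, 0.0, 0.0]
[0.061, -0.206, 0.054, 0.0, 0.0, 0.0]
[0.061, -0.206, 0.054, 0.0, 0.0, 0.0]
```

```bash
python3 - <<'E'
t=open('via.py').read()
i=t.index("    v=[");j=t.index("    q=q0;m=0")
t=t[:i]+"    v=[(np.array([r.uniform(540,640),r.uniform(-200,120),r.uniform(235,310)]),r.uniform(40,62),r.uniform(-5,35)),(np.array([r.uniform(515,550),r.uniform(-200,60),r.uniform(130,200)]),r.uniform(36,50),r.uniform(0,25)),(np.array([532,-163,94.]),38,8)]\n"+t[j:]
t=t.replace("<75","<60"); open('via2.py','w').write(t)
E
OMP_NUM_THREADS=1 python3 via2.py
```

```text
0.500995094877518
-> [ 587. -171.  282.] 54 -4 e 1 [  39.    2.  -14.  140.  242.   24. -137.]
max mm/row 35.97545547025108 deg/row 3.114115726644457
[0.057, -0.232, -0.025, 0.051, -0.021, 0.042]
[0.049, -0.234, -0.017, 0.051, -0.021, 0.042]
[0.041, -0.236, -0.008, 0.051, -0.021, 0.042]
[0.033, -0.238, 0.0, 0.051, -0.021, 0.042]
-> [543.   5. 194.] 45 17 e 0 [  32.    6.  -20.  146.  245.   24. -131.]
max mm/row 50.2094303483326 deg/row 5.638630940791635
[0.172, 0.287, 0.014, -0.089, 0.045, -0.076]
[0.154, 0.294, 0.04, -0.089, 0.045, -0.076]
[0.135, 0.299, 0.066, -0.089, 0.045, -0.076]
[0.114, 0.301, 0.091, -0.089, 0.045, -0.076]
-> [ 532. -163.   94.] 38 8 e 0 [  40.   21.  -10.  141.  246.   24. -120.]
max mm/row 48.874636851994744 deg/row 2.971729581013734
[0.19, -0.261, 0.045, 0.034, 0.041, 0.039]
[0.18, -0.265, 0.058, 0.034, 0.041, 0.039]
[0.17, -0.269, 0.071, 0.034, 0.041, 0.039]
[0.159, -0.272, 0.084, 0.034, 0.041, 0.039]
```

>>> carry_out --pt "0.057 -0.232 -0.025 0.051 -0.02 0.042" --pt "0.05 -0.234 -0.017 0.051 -0.02 0.042" --pt "0.04 -0.236 -0.008 0.051 -0.02 0.042" --pt "0.033 -0.238 0 0.051 -0.02 0.042" --pt "0.172 0.28 0.014 -0.089 0.045 -0.076" --pt "0.154 0.285 0.04 -0.089 0.045 -0.076" --pt "0.135 0.29 0.066 -0.089 0.045 -0.076" --pt "0.114 0.295 0.091 -0.089 0.045 -0.076"

```text
time_s: 20.3
tcp_pos: [542.9, 2.8, 193.1]
ee_rot: [[-0.674, -0.302, 0.674], [-0.213, 0.953, 0.215], [-0.707, 0.001, -0.707]]
wrist_force: [0.8, 0.5, 0.5]
grip_width: 0.007
grasp_force: 0.0
```

```bash
OMP_NUM_THREADS=1 python3 -c "
from go import *
path([([532,-163,94],38,5)])"
```

```text
t 20.3 tcp [542.9   2.8 193.1] lean 45.0 yaw 17.6 F [0.8 0.5 0.5] j [  26.   10.  -24.  140.  226.   16. -117.]
-> [ 532. -163.   94.] 38 e0 [  45.   21.  -17.  141.  243.   22. -118.]
max mm/row 38.691446467716126 deg/row 2.3749550927395826
[0.15, -0.206, 0.036, 0.028, 0.031, 0.032]
[0.144, -0.209, 0.044, 0.028, 0.031, 0.032]
[0.138, -0.212, 0.053, 0.028, 0.031, 0.032]
[0.131, -0.214, 0.061, 0.028, 0.031, 0.032]
[0.124, -0.215, 0.069, 0.028, 0.031, 0.032]
```

>>> carry_out --pt "0.15 -0.206 0.036 0.028 0.031 0.032" --pt "0.144 -0.209 0.044 0.028 0.031 0.032" --pt "0.138 -0.212 0.053 0.028 0.031 0.032" --pt "0.13 -0.214 0.06 0.028 0.031 0.032" --pt "0.124 -0.215 0.07 0.028 0.031 0.032" --pt "0 0 0 0 0 0"

```text
time_s: 20.9
tcp_pos: [531.4, -167.8, 91.7]
ee_rot: [[-0.783, -0.132, 0.607], [-0.103, 0.991, 0.082], [-0.613, 0.002, -0.79]]
wrist_force: [-0.4, -0.1, 0.2]
grip_width: 0.007
grasp_force: 0.0
```

>>> carry_out --pt "-0.037 0 0.046 0 0 0" --pt "-0.021 0 0.016 0 0 0" --pt "-0.021 0 0.016 0 0 0" --pt "-0.021 0 0.016 0 0 0" --pt "-0.021 0 0.016 0 0 0"

```text
time_s: 21.4
tcp_pos: [555.4, -158.3, 92.3]
ee_rot: [[-0.781, -0.139, 0.609], [-0.107, 0.99, 0.088], [-0.615, 0.004, -0.789]]
wrist_force: [-5.5, -2.2, 3.5]
grip_width: 0.009
grasp_force: 3.0
```

```bash
python3 -c "
from h import *
st(); cv2.imwrite('pics/w3.png',vision.snapshot('wrist')[:,:,::-1])"
```

```text
t 21.4 tcp [ 555.4 -158.3   92.3] lean 38.0 yaw 8.0 F [-5.5 -2.2  3.5] j [  33.   24.  -14.  134.  229.   17. -111.]
```

View pics/w3.png

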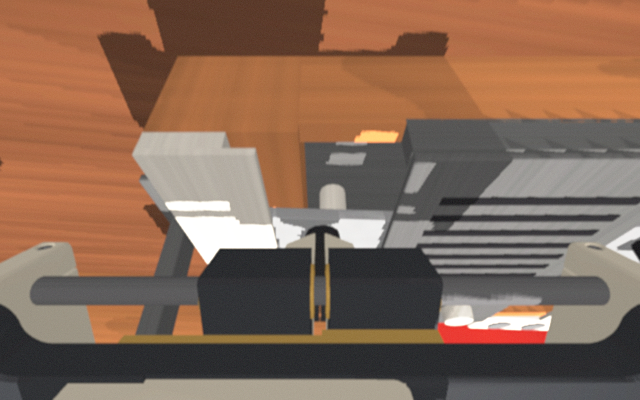

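The picture shows the fingertip at (320,240) pressing centrally on the right knob, with the plate edge visible near row 210. I'll continue pushing.

>>> carry_out --pt "-0.021 0 0.016 0 0 0" --pt "-0.021 0 0.016 0 0 0" --pt "-0.021 0 0.016 0 0 0" --pt "-0.021 0 0.016 0 0 0" --pt "-0.021 0 0.016 0 0 0" --pt "-0.021 0 0.016 0 0 0" --pt "-0.021 0 0.016 0 0 0"

```text
time_s: 22.15
tcp_pos: [582.6, -155.7, 92.4]
ee_rot: [[-0.782, -0.137, 0.608], [-0.106, 0.991, 0.087], [-0.614, 0.003, -0.789]]
wrist_force: [-3.7, -4.1, -0.8]
grip_width: 0.002
grasp_force: 2.0
```

```bash
OMP_NUM_THREADS=1 python3 -c "
from go import *
x=robot.state()['tcp_pos']
path([([x[0]-30,x[1]-4,95],38,1),([528,54,96],35,6),([536,60,92],35,1)])"
```

```text
t 22.15 tcp [ 582.6 -155.7   92.4] lean 37.9 yaw 7.9 F [-3.7 -4.1 -0.8] j [  32.   25.  -14.  131.  228.   15. -112.]
-> [ 552.58042239 -159.65526183   95.        ] 38 e0 [  46.   23.  -21.  139.  240.   19. -116.]
max mm/row 30.379613102571156 deg/row 0.2585530810633942
[0.148, 0.001, -0.138, 0.002, -0.002, -0.005]
-> [528.  54.  96.] 35 e0 [ -6.  15.  -4. 147. 185.  17. -96.]
max mm/row 35.844482014659064 deg/row 0.500000000000001
[-0.005, 0.239, 0.003, -0.0, 0.011, -0.0]
[-0.005, 0.239, 0.003, -0.0, 0.011, -0.0]
[-0.005, 0.239, 0.003, -0.0, 0.011, -0.0]
[-0.005, 0.239, 0.003, -0.0, 0.011, -0.0]
[-0.006, 0.239, 0.003, -0.0, 0.011, -0.0]
[-0.006, 0.239, 0.003, -0.0, 0.011, -0.0]
-> [536.  60.  92.] 35 e0 [ -8.  16.  -3. 146. 183.  18. -95.]
max mm/row 10.770329614269007 deg/row 0.0
[-0.033, 0.032, 0.055, 0.0, 0.0, 0.0]
```

>>> carry_out --pt "0.15 0 -0.138 0 0 0" --pt "0 0.239 0.003 0 0.015 0" --pt "0 0.239 0.003 0 0.015 0" --pt "0 0.239 0.003 0 0.015 0" --pt "0 0.239 0.003 0 0.015 0" --pt "0 0.239 0.003 0 0.015 0" --pt "0 0.239 0.003 0 0.015 0" --pt "0 0 0 0 0 0"

```text
time_s: 22.95
tcp_pos: [526.7, 53.4, 94.6]
ee_rot: [[-0.818, -0.152, 0.555], [-0.123, 0.988, 0.09], [-0.562, 0.005, -0.827]]
wrist_force: [0.9, -0.8, 0.2]
grip_width: 0.002
grasp_force: 0.0
```

```bash
OMP_NUM_THREADS=1 python3 -c "
from go import *
x=robot.state()['tcp_pos']
path([([538,60,90],34,2),([574,65,90],36,9)])"
```

```text
t 22.95 tcp [526.7  53.4  94.6] lean 34.2 yaw 8.7 F [ 0.9 -0.8  0.2] j [-19.  18.   7. 143. 180.  15. -94.]
-> [538.  60.  90.] 34 e0 [-10.  16.   0. 145. 187.  16. -99.]
max mm/row 6.954432212189185 deg/row 0.4114190828679515
[-0.025, 0.016, 0.036, 0.007, 0.002, 0.005]
[-0.025, 0.016, 0.035, 0.007, 0.002, 0.005]
-> [574.  65.  90.] 36 e0 [-11.  19.   1. 142. 186.  18. -98.]
max mm/row 4.038395965641389 deg/row 0.22222222222222154
[-0.022, -0.0, 0.015, 0.0, -0.005, -0.0]
[-0.022, -0.0, 0.015, 0.0, -0.005, -0.0]
[-0.022, -0.0, 0.015, 0.0, -0.005, -0.0]
[-0.022, -0.0, 0.015, 0.0, -0.005, -0.0]
[-0.022, -0.0, 0.015, 0.0, -0.005, -0.0]
[-0.022, -0.0, 0.015, 0.0, -0.005, -0.0]
[-0.022, -0.0, 0.016, 0.0, -0.005, -0.0]
[-0.022, -0.0, 0.016, 0.0, -0.005, -0.0]
[-0.022, -0.0, 0.016, 0.0, -0.005, -0.0]
```

>>> carry_out --pt "-0.025 0.016 0.036 0 0 0" --pt "-0.025 0.016 0.035 0 0 0" --pt "-0.022 0 0.015 0 -0.005 0" --pt "-0.022 0 0.015 0 -0.005 0" --pt "-0.022 0 0.015 0 -0.005 0" --pt "-0.022 0 0.015 0 -0.005 0" --pt "-0.022 0 0.015 0 -0.005 0" --pt "-0.022 0 0.015 0 -0.005 0"

```text
time_s: 23.75
tcp_pos: [561.8, 54.3, 89.2]
ee_rot: [[-0.807, -0.138, 0.574], [-0.11, 0.99, 0.083], [-0.58, 0.004, -0.815]]
wrist_force: [-3.1, -0.9, -0.9]
grip_width: 0.007
grasp_force: 1.2
```

```bash
OMP_NUM_THREADS=1 python3 -c "
from go import *
x=robot.state()['tcp_pos']
path([([x[0]-14,x[1]-3,98],36,1),([569,-157,92],38,6)])"
```

```text
t 23.75 tcp [561.8  54.3  89.2] lean 35.5 yaw 7.9 F [-3.1 -0.9 -0.9] j [-18.  21.   7. 139. 180.  16. -95.]
-> [547.80132714  51.26895181  98.        ] 36 e0 [ -7.  16.  -1. 145. 189.  18. -99.]
max mm/row 16.83209859700768 deg/row 0.5966361288279985
[0.043, -0.007, -0.103, 0.003, -0.012, -0.004]
-> [ 569. -157.   92.] 38 e0 [  42.   23.  -19.  137.  239.   19. -117.]
max mm/row 34.905165178225225 deg/row 0.3333333333333344
[0.011, -0.232, 0.0, 0.0, -0.007, 0.0]
[0.011, -0.232, 0.0, 0.0, -0.007, 0.0]
[0.011, -0.232, 0.0, 0.0, -0.007, 0.0]
[0.011, -0.232, -0.0, 0.0, -0.007, 0.0]
[0.011, -0.232, -0.0, 0.0, -0.007, 0.0]
[0.011, -0.232, -0.0, 0.0, -0.007, 0.0]
```

>>> carry_out --pt "0.043 0 -0.1 0 -0.01 0" --pt "0.011 -0.232 0 0 -0.007 0" --pt "0.011 -0.232 0 0 -0.007 0" --pt "0.011 -0.232 0 0 -0.007 0" --pt "0.011 -0.232 0 0 -0.007 0" --pt "0.011 -0.232 0 0 -0.007 0" --pt "0.011 -0.232 0 0 -0.007 0" --pt "0 0 0 0 0 0"

```text
time_s: 24.55
tcp_pos: [569.2, -161.7, 91.6]
ee_rot: [[-0.783, -0.126, 0.609], [-0.098, 0.992, 0.078], [-0.614, 0.002, -0.789]]
wrist_force: [-0.5, 0.1, 0.4]
grip_width: 0.004
grasp_force: 0.0
```

>>> carry_out --pt "-0.035 0 0.045 0 0 0" --pt "-0.021 0 0.016 0 0 0" --pt "-0.021 0 0.016 0 0 0" --pt "-0.021 0 0.016 0 0 0" --pt "-0.021 0 0.016 0 0 0"

```text
time_s: 25.05
tcp_pos: [592.5, -147.6, 88.9]
ee_rot: [[-0.784, -0.14, 0.605], [-0.109, 0.99, 0.088], [-0.612, 0.004, -0.791]]
wrist_force: [-4.5, -1.8, 2.7]
grip_width: 0.008
grasp_force: 2.7
```

>>> carry_out --pt "-0.016 0 0.012 0 0 0" --pt "-0.016 0 0.012 0 0 0" --pt "-0.016 0 0.012 0 0 0"

```text
time_s: 25.35
tcp_pos: [601.1, -147.1, 88.9]
ee_rot: [[-0.784, -0.139, 0.605], [-0.108, 0.99, 0.087], [-0.611, 0.003, -0.792]]
wrist_force: [-3.8, -4.4, 1.7]
grip_width: 0.002
grasp_force: 2.3
```

>>> carry_out --pt "-0.016 0 0.012 0 0 0" --pt "-0.016 0 0.012 0 0 0" --pt "-0.016 0 0.012 0 0 0"

```text
time_s: 25.65
tcp_pos: [610.4, -145.3, 89.2]
ee_rot: [[-0.783, -0.14, 0.605], [-0.108, 0.99, 0.089], [-0.612, 0.004, -0.791]]
wrist_force: [-3.7, -1.8, -0.7]
grip_width: 0.002
grasp_force: 1.3
```

```bash
OMP_NUM_THREADS=1 python3 -c "
from go import *
x=robot.state()['tcp_pos']
path([([x[0]-25,x[1]-4,98],38,1),([550,63,92],37,6),([562,66,86],37,1)])"
```

```text
t 25.65 tcp [ 610.4 -145.3   89.2] lean 37.7 yaw 8.0 F [-3.7 -1.8 -0.7] j [  30.   27.  -16.  128.  224.   13. -110.]
-> [ 585.42851848 -149.33243503   98.        ] 38 e0 [  46.   24.  -25.  136.  234.   15. -113.]
max mm/row 26.803865944004496 deg/row 0.3552036067548258
[0.098, -0.003, -0.15, 0.004, -0.006, -0.002]
-> [550.  63.  92.] 37 e0 [ -8.  18.  -3. 146. 182.  21. -94.]
max mm/row 35.89190673450043 deg/row 0.16666666666666716
[0.009, 0.239, 0.001, 0.0, 0.004, -0.0]
[0.009, 0.239, 0.001, 0.0, 0.004, -0.0]
[0.009, 0.239, 0.002, 0.0, 0.004, -0.0]
[0.009, 0.239, 0.002, 0.0, 0.004, -0.0]
[0.009, 0.239, 0.002, 0.0, 0.004, -0.0]
[0.009, 0.239, 0.002, 0.0, 0.004, -0.0]
-> [562.  66.  86.] 37 e0 [ -9.  20.  -3. 145. 182.  21. -94.]
max mm/row 13.74772708486752 deg/row 0.0
[-0.041, 0.009, 0.081, 0.0, 0.0, 0.0]
```

>>> carry_out --pt "0.1 0 -0.15 0 0 0" --pt "0.009 0.24 0 0 0.004 0" --pt "0.009 0.24 0 0 0.004 0" --pt "0.009 0.24 0 0 0.004 0" --pt "0.009 0.24 0 0 0.004 0" --pt "0.009 0.24 0 0 0.004 0" --pt "0.009 0.24 0 0 0.004 0" --pt "0 0 0 0 0 0"

```text
time_s: 26.45
tcp_pos: [549.6, 68.4, 94.6]
ee_rot: [[-0.791, -0.154, 0.591], [-0.12, 0.988, 0.097], [-0.599, 0.006, -0.801]]
wrist_force: [0.6, 0.2, -0.4]
grip_width: 0.001
grasp_force: 0.0
```

>>> carry_out --pt "-0.03 0 0.06 0 0 0" --pt "-0.021 0 0.016 0 0 0" --pt "-0.021 0 0.016 0 0 0" --pt "-0.021 0 0.016 0 0 0" --pt "-0.021 0 0.016 0 0 0"

```text
time_s: 26.95
tcp_pos: [574.0, 60.0, 88.7]
ee_rot: [[-0.796, -0.136, 0.59], [-0.107, 0.991, 0.085], [-0.596, 0.004, -0.803]]
wrist_force: [-5.0, 3.5, 0.6]
grip_width: 0.006
grasp_force: 2.2
```

>>> carry_out --pt "-0.016 0 0.012 0 0 0" --pt "-0.016 0 0.012 0 0 0" --pt "-0.016 0 0.012 0 0 0"

```text
time_s: 27.25
tcp_pos: [583.0, 60.9, 88.6]
ee_rot: [[-0.796, -0.136, 0.59], [-0.107, 0.991, 0.084], [-0.596, 0.004, -0.803]]
wrist_force: [-3.6, 2.0, -0.2]
grip_width: 0.005
grasp_force: 1.9
```

>>> carry_out --pt "-0.011 0 0.008 0 0 0" --pt "-0.011 0 0.008 0 0 0" --pt "-0.011 0 0.008 0 0 0"

```text
time_s: 27.55
tcp_pos: [589.3, 63.0, 89.1]
ee_rot: [[-0.795, -0.137, 0.591], [-0.108, 0.991, 0.085], [-0.597, 0.004, -0.802]]
wrist_force: [-3.2, 1.3, -1.0]
grip_width: 0.006
grasp_force: 1.6
```

```bash
OMP_NUM_THREADS=1 python3 -c "
from go import *
x=robot.state()['tcp_pos']
path([([x[0]-16,x[1]-3,100],38,1),([598,-151,96],38,6)])"
```

```text
t 27.55 tcp [589.3  63.   89.1] lean 36.7 yaw 7.9 F [-3.2  1.3 -1. ] j [-19.  23.   7. 137. 179.  16. -95.]
-> [573.31024132  60.01187651 100.        ] 38 e0 [ -9.  18.  -0. 144. 187.  20. -98.]
max mm/row 19.61180687968286 deg/row 1.3619413225952894
[0.043, -0.005, -0.123, 0.003, -0.03, -0.005]
-> [ 598. -151.   96.] 38 e0 [  42.   25.  -22.  134.  237.   16. -117.]
max mm/row 35.414841605526554 deg/row 0.0
[0.007, -0.236, 0.0, 0.0, 0.0, 0.0]
[0.007, -0.236, 0.0, 0.0, 0.0, 0.0]
[0.007, -0.236, 0.0, 0.0, 0.0, 0.0]
[0.007, -0.236, 0.0, 0.0, 0.0, 0.0]
[0.007, -0.236, 0.0, 0.0, 0.0, 0.0]
[0.007, -0.236, 0.0, 0.0, 0.0, 0.0]
```

>>> carry_out --pt "0.043 0 -0.12 0 -0.03 0" --pt "0.007 -0.236 0 0 0 0" --pt "0.007 -0.236 0 0 0 0" --pt "0.007 -0.236 0 0 0 0" --pt "0.007 -0.236 0 0 0 0" --pt "0.007 -0.236 0 0 0 0" --pt "0.007 -0.22 0 0 0 0" --pt "0 0 0 0 0 0"

```text
time_s: 28.35
tcp_pos: [598.1, -157.6, 95.7]
ee_rot: [[-0.78, -0.124, 0.613], [-0.097, 0.992, 0.078], [-0.618, 0.002, -0.786]]
wrist_force: [-0.3, -1.0, 0.5]
grip_width: 0.004
grasp_force: 0.0
```

>>> carry_out --pt "-0.02 0 0.06 0 0 0" --pt "-0.016 0 0.012 0 0 0" --pt "-0.016 0 0.012 0 0 0" --pt "-0.016 0 0.012 0 0 0"

```text
time_s: 28.75
tcp_pos: [615.2, -142.4, 90.2]
ee_rot: [[-0.78, -0.142, 0.61], [-0.109, 0.99, 0.091], [-0.617, 0.004, -0.787]]
wrist_force: [-2.3, -1.2, 1.0]
grip_width: 0.001
grasp_force: 1.0
```

>>> carry_out --pt "-0.011 0 0.008 0 0 0" --pt "-0.011 0 0.008 0 0 0" --pt "-0.011 0 0.008 0 0 0"

```text
time_s: 29.05
tcp_pos: [620.3, -143.4, 90.1]
ee_rot: [[-0.781, -0.139, 0.609], [-0.107, 0.99, 0.089], [-0.616, 0.004, -0.788]]
wrist_force: [-4.4, -0.5, -0.2]
grip_width: 0.006
grasp_force: 1.7
```

>>> carry_out --pt "-0.011 0 0.008 0 0 0" --pt "-0.008 0 0.006 0 0 0"

```text
time_s: 29.25
tcp_pos: [623.2, -143.6, 89.8]
ee_rot: [[-0.781, -0.138, 0.609], [-0.106, 0.99, 0.088], [-0.615, 0.004, -0.789]]
wrist_force: [-12.3, -0.7, 5.2]
grip_width: 0.007
grasp_force: 5.5
```

>>> carry_out --pt "-0.008 0 0.006 0 0 0" --pt "-0.008 0 0.006 0 0 0"

```text
time_s: 29.45
tcp_pos: [624.0, -143.8, 89.1]
ee_rot: [[-0.783, -0.137, 0.606], [-0.106, 0.991, 0.087], [-0.613, 0.004, -0.79]]
wrist_force: [-28.5, -1.7, 19.7]
grip_width: 0.005
grasp_force: 12.7
```

```bash
OMP_NUM_THREADS=1 python3 -c "
from go import *
x=st()['tcp_pos']
cv=__import__('cv2');from h import vision
cv.imwrite('pics/top1.png',cv.resize(vision.snapshot('top')[130:250,225:420,::-1],None,fx=4,fy=4,interpolation=2))"
```

```text
t 29.45 tcp [ 624.  -143.8   89.1] lean 37.8 yaw 7.9 F [-28.5  -1.7  19.7] j [  30.   28.  -16.  127.  222.   11. -109.]
```

View pics/top1.png

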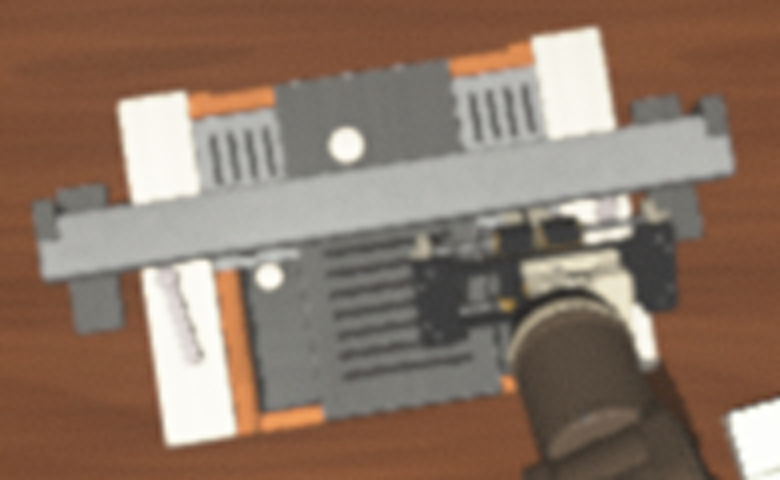

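The top view shows the cover under the far edge on both sides and the gripper clear in front of the lamp bar. The force rise shows the right end is home, so next I'll press the left end.

```bash
OMP_NUM_THREADS=1 python3 -c "
from go import *
x=robot.state()['tcp_pos']
path([([x[0]-32,x[1]-5,100],38,1),([572,66,96],38,6),([586,68,88],37,1)])"
```

```text
t 29.5 tcp [ 623.9 -143.9   89.1] lean 37.8 yaw 7.9 F [-22.7  -1.1  15.3] j [  30.   28.  -16.  127.  222.   11. -109.]
-> [ 591.94216509 -148.85486033  100.        ] 38 e0 [  47.   24.  -27.  135.  233.   14. -113.]
max mm/row 34.158632025508844 deg/row 0.3483001442755461
[0.126, -0.004, -0.189, 0.002, -0.005, -0.005]
-> [572.  66.  96.] 38 e0 [ -8.  19.  -3. 144. 182.  21. -94.]
max mm/row 35.96923876997308 deg/row 0.0
[-0.006, 0.239, 0.01, 0.0, 0.0, 0.0]
[-0.006, 0.239, 0.01, 0.0, 0.0, 0.0]
[-0.006, 0.239, 0.01, 0.0, 0.0, 0.0]
[-0.006, 0.239, 0.01, 0.0, 0.0, 0.0]
[-0.006, 0.239, 0.01, 0.0, 0.0, 0.0]
[-0.006, 0.239, 0.01, 0.0, 0.0, 0.0]
-> [586.  68.  88.] 37 e0 [ -9.  21.  -3. 142. 182.  19. -94.]
max mm/row 16.24807680927192 deg/row 1.0000000000000029
[-0.041, 0.0, 0.1, 0.0, 0.022, -0.0]
```

>>> carry_out --pt "0.126 0 -0.189 0 0 0" --pt "-0.006 0.239 0.01 0 0 0" --pt "-0.006 0.239 0.01 0 0 0" --pt "-0.006 0.239 0.01 0 0 0" --pt "-0.006 0.239 0.01 0 0 0" --pt "-0.006 0.239 0.01 0 0 0" --pt "-0.006 0.239 0.01 0 0 0" --pt "0 0 0 0 0 0"

```text
time_s: 30.3
tcp_pos: [575.8, 71.8, 99.0]
ee_rot: [[-0.777, -0.153, 0.61], [-0.117, 0.988, 0.099], [-0.618, 0.006, -0.786]]
wrist_force: [-0.4, -0.4, -0.5]
grip_width: 0.004
grasp_force: 0.0
```

>>> carry_out --pt "-0.02 0 0.05 0 0.01 0" --pt "-0.02 0 0.05 0 0.01 0" --pt "-0.008 0 0.006 0 0 0"

```text
time_s: 30.6
tcp_pos: [591.9, 62.8, 89.7]
ee_rot: [[-0.79, -0.137, 0.597], [-0.106, 0.991, 0.086], [-0.603, 0.005, -0.798]]
wrist_force: [-3.8, 1.5, 2.0]
grip_width: 0.005
grasp_force: 2.0
```

>>> carry_out --pt "-0.008 0 0.006 0 0 0" --pt "-0.008 0 0.006 0 0 0"

```text
time_s: 30.8
tcp_pos: [593.0, 63.0, 89.5]
ee_rot: [[-0.791, -0.137, 0.596], [-0.106, 0.991, 0.086], [-0.602, 0.005, -0.798]]
wrist_force: [-7.0, 2.0, 3.3]
grip_width: 0.005
grasp_force: 3.0
```

>>> carry_out --pt "-0.006 0 0.004 0 0 0" --pt "-0.006 0 0.004 0 0 0"

```text
time_s: 31.0
tcp_pos: [594.0, 63.2, 89.2]
ee_rot: [[-0.792, -0.137, 0.595], [-0.107, 0.991, 0.086], [-0.601, 0.005, -0.799]]
wrist_force: [-15.8, 1.7, 9.8]
grip_width: 0.007
grasp_force: 7.3
```

```bash
OMP_NUM_THREADS=1 python3 -c "
from go import *
st()"
```

```text
t 31.0 tcp [594.   63.2  89.2] lean 36.9 yaw 7.9 F [-15.8   1.7   9.8] j [-18.  23.   7. 136. 180.  16. -95.]
```

```bash
cat > lat.py <<'E'
from go import *
PV=np.array([582.,128.5]); a8=np.radians(8)
def T(phi,r=50,c=0,z=85):
    f=np.radians(phi)+a8+np.pi; u=np.array([np.cos(f),np.sin(f)]); n=np.array([u[1],-u[0]])
    h=19*abs(np.cos(np.radians(phi)))+8*abs(np.sin(np.radians(phi)))
    return np.r_[PV+r*u+(6+h+c)*n,z]
E
OMP_NUM_THREADS=1 python3 -c "
from lat import *
x=robot.state()['tcp_pos']
a=T(9,c=16,z=112)
path([([x[0]-24,x[1]-4,112],35,1),(a,31,4),(T(9,c=16,z=86),31,2)])
print([T(f).round().tolist() for f in (9,30,45,60,75,84)])"
```

```text
t 31.0 tcp [594.   63.2  89.2] lean 36.9 yaw 7.9 F [-15.8   1.7   9.8] j [-18.  23.   7. 136. 180.  16. -95.]
-> [569.9719162   59.20924775 112.        ] 35 e0 [ -8.  15.  -2. 141. 188.  12. -99.]
max mm/row 33.37073890838366 deg/row 1.9472780011849853
[0.038, -0.004, -0.219, 0.003, 0.043, -0.006]
-> [521.90001825 154.06300167 112.        ] 31 e18 [-49.  14.  25. 141. 165.   7. -92.]
max mm/row 26.584936999697813 deg/row 1.0000000000000007
[0.047, 0.168, -0.033, -0.0, 0.022, 0.0]
[0.048, 0.168, -0.032, -0.0, 0.022, 0.0]
[0.048, 0.168, -0.031, -0.0, 0.022, 0.0]
[0.049, 0.168, -0.03, -0.0, 0.022, 0.0]
-> [521.90001825 154.06300167  86.        ] 31 e0 [-42.  17.  17. 142. 167.   9. -95.]
max mm/row 13.0 deg/row 0.0
[0.045, 0.0, 0.074, 0.0, 0.0, 0.0]
[0.045, 0.0, 0.074, 0.0, 0.0, 0.0]
[[527.0, 139.0, 85.0], [526.0, 119.0, 85.0], [532.0, 104.0, 85.0], [542.0, 91.0, 85.0], [557.0, 81.0, 85.0], [568.0, 78.0, 85.0]]
```

```bash
OMP_NUM_THREADS=1 python3 -c "
from lat import *
x=robot.state()['tcp_pos']
a=T(9,c=16,z=110)
path([([x[0]-24,x[1]-4,110],37,1),(a,36,4),(T(9,c=16,z=86),35,2)])"
```

```text
t 31.0 tcp [594.   63.2  89.2] lean 36.9 yaw 7.9 F [-15.8   1.7   9.8] j [-18.  23.   7. 136. 180.  16. -95.]
-> [569.9719162   59.20924775 110.        ] 37 e0 [ -9.  16.  -1. 143. 188.  16. -99.]
max mm/row 32.03515905222804 deg/row 0.3053428199004997
[0.046, -0.004, -0.208, 0.003, -0.002, -0.006]
-> [521.90001825 154.06300167 110.        ] 36 e0 [-41.  15.  14. 145. 159.  15. -88.]
max mm/row 26.584936999697813 deg/row 0.25000000000000044
[0.046, 0.168, -0.035, -0.0, 0.006, 0.0]
[0.046, 0.168, -0.034, -0.0, 0.006, 0.0]
[0.046, 0.168, -0.034, -0.0, 0.006, 0.0]
[0.046, 0.168, -0.034, -0.0, 0.006, 0.0]
-> [521.90001825 154.06300167  86.        ] 35 e0 [-37.  18.  10. 145. 162.  18. -91.]
max mm/row 12.0 deg/row 0.5000000000000012
[0.047, 0.0, 0.065, -0.0, 0.011, -0.0]
[0.046, 0.0, 0.065, -0.0, 0.011, -0.0]
```

>>> carry_out --pt "0.046 0 -0.208 0 0 0" --pt "0.046 0.168 -0.035 0 0.006 0" --pt "0.046 0.168 -0.034 0 0.006 0" --pt "0.046 0.168 -0.034 0 0.006 0" --pt "0.046 0.168 -0.034 0 0.006 0" --pt "0 0 0 0 0 0" --pt "0 0 0 0 0 0"

```text
time_s: 31.7
tcp_pos: [524.2, 156.5, 111.6]
ee_rot: [[-0.801, -0.139, 0.583], [-0.11, 0.99, 0.086], [-0.589, 0.005, -0.808]]
wrist_force: [0.9, -0.1, -0.1]
grip_width: 0.004
grasp_force: 0.0
```

```bash
OMP_NUM_THREADS=1 python3 -c "
from lat import *
path([(T(9,c=16,z=86),35,2)])
import cv2; from h import vision
cv2.imwrite('pics/w4.png',vision.snapshot('wrist')[:,:,::-1])"
```

```text
t 31.7 tcp [524.2 156.5 111.6] lean 36.1 yaw 8.0 F [ 0.9 -0.1 -0.1] j [-51.  18.  24. 142. 157.  13. -88.]
-> [521.90001825 154.06300167  86.        ] 35 e0 [-39.  18.  13. 145. 165.  18. -94.]
max mm/row 12.909337202451296 deg/row 0.5634545438901092
[0.057, -0.007, 0.064, 0.002, 0.012, -0.002]
[0.057, -0.007, 0.064, 0.002, 0.012, -0.002]
```

View pics/w4.png

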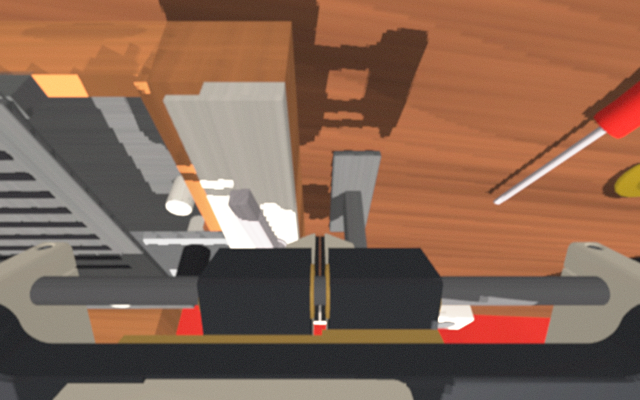

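The picture shows the latch arm from (240,200) to (275,245), with the fingertip at (320,240) just outside it. I'll descend and sweep inward.

>>> carry_out --pt "0.057 0 0.064 0 0.01 0" --pt "0.057 0 0.064 0 0.01 0" --pt "0 0 0 0 0 0"

```text
time_s: 32.05
tcp_pos: [521.5, 153.3, 84.8]
ee_rot: [[-0.811, -0.134, 0.569], [-0.108, 0.991, 0.08], [-0.574, 0.004, -0.819]]
wrist_force: [0.2, -0.5, -0.5]
grip_width: 0.002
grasp_force: 0.0
```

```bash
OMP_NUM_THREADS=1 python3 -c "
from lat import *
path([(T(f),35,n) for f,n in((9,2),(30,3),(45,2),(60,2))])"
```

```text
t 32.05 tcp [521.5 153.3  84.8] lean 35.1 yaw 7.7 F [ 0.2 -0.5 -0.5] j [-46.  21.  19. 142. 159.  16. -91.]
-> [526.57796553 138.76212558  85.        ] 35 e0 [-35.  18.  11. 146. 169.  18. -95.]
max mm/row 7.702031889550656 deg/row 0.18318764173511215
[-0.009, -0.05, 0.005, 0.0, 0.001, -0.004]
[-0.009, -0.05, 0.005, 0.0, 0.001, -0.004]
-> [526.31245649 118.56334306  85.        ] 35 e0 [-29.  18.   9. 146. 174.  19. -96.]
max mm/row 6.7335091574570916 deg/row 0.0
[0.006, -0.044, -0.004, 0.0, 0.0, 0.0]
[0.006, -0.044, -0.004, 0.0, 0.0, 0.0]
[0.006, -0.044, -0.004, 0.0, 0.0, 0.0]
-> [531.86997999 103.6688967   85.        ] 35 e0 [-25.  18.   7. 146. 178.  19. -98.]
max mm/row 7.948751471294302 deg/row 0.0
[-0.009, -0.052, 0.007, 0.0, 0.0, 0.0]
[-0.009, -0.052, 0.007, 0.0, 0.0, 0.0]
-> [542.47460241  90.54256008  85.        ] 35 e0 [-21.  18.   6. 145. 181.  18. -99.]
max mm/row 8.437397846559733 deg/row 0.0
[-0.024, -0.048, 0.017, 0.0, 0.0, 0.0]
[-0.024, -0.048, 0.017, 0.0, 0.0, 0.0]
```

>>> carry_out --pt "-0.009 -0.05 0.005 0 0 0" --pt "-0.009 -0.05 0.005 0 0 0" --pt "0.006 -0.044 -0.004 0 0 0" --pt "0.006 -0.044 -0.004 0 0 0" --pt "0.006 -0.044 -0.004 0 0 0"

```text
time_s: 32.55
tcp_pos: [526.1, 121.0, 86.3]
ee_rot: [[-0.81, -0.138, 0.57], [-0.11, 0.99, 0.084], [-0.576, 0.005, -0.817]]
wrist_force: [0.3, 1.2, 0.7]
grip_width: 0.006
grasp_force: 0.5
```

>>> carry_out --pt "-0.009 -0.052 0.007 0 0 0" --pt "-0.009 -0.052 0.007 0 0 0" --pt "-0.024 -0.048 0.017 0 0 0" --pt "-0.024 -0.048 0.017 0 0 0"

```text
time_s: 32.95
tcp_pos: [542.0, 93.3, 85.7]
ee_rot: [[-0.81, -0.139, 0.57], [-0.111, 0.99, 0.084], [-0.576, 0.005, -0.818]]
wrist_force: [-0.1, 1.4, 0.8]
grip_width: 0.003
grasp_force: 0.9
```

```bash
OMP_NUM_THREADS=1 python3 -c "
from lat import *
path([(T(f),35,n) for f,n in((72,2),(84,3))])
import cv2; from h import vision
cv2.imwrite('pics/w5.png',vision.snapshot('wrist')[:,:,::-1])"
```

```text
t 32.95 tcp [542.   93.3  85.7] lean 35.2 yaw 8.0 F [-0.1  1.4  0.8] j [-29.  21.  12. 142. 172.  17. -93.]
-> [554.13375765  82.64223978  85.        ] 35 e0 [-17.  19.   3. 144. 182.  18. -98.]
max mm/row 8.084528399713603 deg/row 0.1576543424903813
[-0.027, -0.041, 0.022, 0.002, 0.002, -0.002]
[-0.027, -0.041, 0.022, 0.002, 0.002, -0.002]
-> [567.81247044  77.97408334  85.        ] 35 e0 [-15.  19.   3. 142. 184.  17. -98.]
max mm/row 4.817778052108981 deg/row 0.0
[-0.023, -0.015, 0.016, 0.0, 0.0, 0.0]
[-0.023, -0.015, 0.016, 0.0, 0.0, 0.0]
[-0.023, -0.015, 0.016, 0.0, 0.0, 0.0]
```

View pics/w5.png

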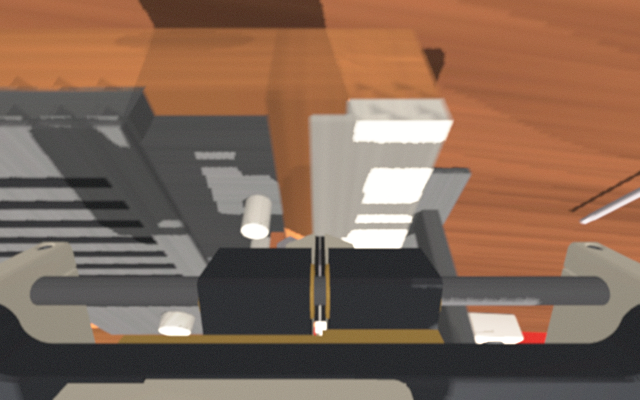

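The latch arm is no longer lying on the rail. It is hidden behind the fingers at (320,245), and the ~1.4 N contact force matches a swing in progress. I'll continue.

>>> carry_out --pt "-0.027 -0.041 0.022 0 0 0" --pt "-0.027 -0.041 0.022 0 0 0" --pt "-0.023 -0.015 0.016 0 0 0" --pt "-0.023 -0.015 0.016 0 0 0" --pt "-0.023 -0.015 0.016 0 0 0"

```text
time_s: 33.5
tcp_pos: [567.7, 78.5, 84.9]
ee_rot: [[-0.81, -0.14, 0.57], [-0.111, 0.99, 0.084], [-0.576, 0.005, -0.817]]
wrist_force: [-0.7, 2.1, 2.6]
grip_width: 0.008
grasp_force: 1.3
```

>>> carry_out --pt "-0.016 0 0.011 0 0 0" --pt "0 0 0 0 0 0"

```text
time_s: 33.7
tcp_pos: [570.8, 78.2, 84.9]
ee_rot: [[-0.81, -0.138, 0.57], [-0.11, 0.99, 0.083], [-0.576, 0.005, -0.817]]
wrist_force: [0.4, -0.7, 2.0]
grip_width: 0.006
grasp_force: 0.8
```

```bash
OMP_NUM_THREADS=1 python3 -c "
from lat import *
x=robot.state()['tcp_pos']
path([([x[0]-30,x[1]-4,92],36,1),([x[0]-40,20,150],38,2)])"
```

```text
t 33.7 tcp [570.8  78.2  84.9] lean 35.2 yaw 7.9 F [ 0.4 -0.7  2. ] j [-23.  22.   9. 138. 177.  15. -94.]
-> [540.7625413   74.24522356  92.        ] 36 e0 [-15.  17.   2. 146. 183.  19. -97.]
max mm/row 31.085473114197768 deg/row 0.8748129348349571
[0.138, 0.001, -0.155, 0.004, -0.019, -0.004]
-> [530.7625413  20.        150.       ] 38 e0 [   9.    7.  -10.  147.  208.   13. -113.]
max mm/row 40.02044564755514 deg/row 1.0000000000000033
[-0.067, -0.174, -0.191, 0.0, -0.022, 0.0]
[-0.07, -0.174, -0.189, 0.0, -0.022, 0.0]
```

>>> carry_out --pt "0.138 0 -0.155 0 -0.01 0" --pt "0.05 0 -0.2 0 0 0" --pt "0 -0.1 -0.2 0 0 0" --pt "0 0 0 0 0 0" --pt "0 0 0 0 0 0" --pt "0 0 0 0 0 0" --pt "0 0 0 0 0 0"

```text
time_s: 34.4
tcp_pos: [502.1, 53.9, 135.5]
ee_rot: [[-0.806, -0.139, 0.575], [-0.111, 0.99, 0.084], [-0.581, 0.004, -0.814]]
wrist_force: [-0.6, 0.6, 0.5]
grip_width: 0.001
grasp_force: 0.0
```

Run:
```python
from h import *
s=st(); p,R=s["tcp_pos"],np.array(s["ee_rot"])
im=vision.snapshot("wrist")[:,:,::-1]; cv2.imwrite("pics/w6.png",im); top=vision.snapshot("top")[:,:,::-1]; cv2.imwrite("pics/top2.png",top)
# project expected points into wrist view
c=vision.get_calibration("wrist");T=np.array(c["tool_from_camera"])
def proj(P):
    q=T[:3,:3].T@(R.T@(np.array(P)-p)-T[:3,3]); return (c["cx"]+c["fx"]*q[0]/-q[2], c["cy"]-c["fy"]*q[1]/-q[2])
for n,P in(("knobL",(612,67,100)),("knobR",(642,-147,100)),("tip90",(592,59,90)),("mid arm",(585,94,90)),("tip60",(556,65,90)),("piv",(582,128,90))):
    u,v=proj(P); print(n,round(u),round(v), im[int(v)-1:int(v)+2,int(u)-1:int(u)+2].mean((0,1)).round() if 0<u<639 and 0<v<399 else "")
t0=cv2.imread("pics/top0.png")
a=t0[194:224,262:282].astype(int);b=top[194:224,262:282].astype(int)
print("rail dark px before/after",((a.min(2)<200)).sum(),((b.min(2)<200)).sum())
g=cv2.cvtColor(im,cv2.COLOR_BGR2GRAY)
n,l,stt,ce=cv2.connectedComponentsWithStats((g<45).astype(np.uint8))
for i in range(1,n):
    if 60<stt[i,4]<4000: print(stt[i],ce[i].round(),wz(*ce[i],88,p,R).round())
```

```text
t 34.4 tcp [502.1  53.9 135.5] lean 35.5 yaw 8.0 F [-0.6  0.6  0.5] j [-27.  10.  14. 145. 174.  10. -90.]
knobL 317 277 [60. 61. 63.]
knobR 75 278 [81. 84. 86.]
tip90 310 256 [63. 66. 67.]
mid arm 352 254 [45. 42. 41.]
tip60 324 234 [143. 145. 146.]
piv 391 255 [44. 41. 40.]
rail dark px before/after 169 166
[132 167  98   6 475] [179. 169.] [497. -32.  88.]
[316 238   8  38 216] [319. 260.] [603.  68.  88.]
[ 73 244  25  32 521] [ 84. 257.] [ 624. -136.   88.]
[ 149  249  161   31 2790] [252. 263.] [617.   8.  88.]
[ 329  249  109   32 2500] [379. 264.] [603. 124.  88.]
```

>>> carry_out --pt "0 -0.3 -0.05 0 0 0" --pt "0 -0.3 -0.05 0 0 0" --pt "0 -0.3 0 0 0 0" --pt "0 0 0 0 0 0" --pt "0 0 0 0 0 0"

```text
time_s: 35.0
tcp_pos: [508.1, -2.3, 138.6]
ee_rot: [[-0.808, -0.139, 0.572], [-0.108, 0.99, 0.088], [-0.579, 0.009, -0.816]]
wrist_force: [-0.6, 0.3, -0.5]
grip_width: 0.001
grasp_force: 0.0
```

Run:
```python
from h import *
s=st(); p,R=s["tcp_pos"],np.array(s["ee_rot"])
im=vision.snapshot("wrist")[:,:,::-1]; cv2.imwrite("pics/w7.png",im)
c=vision.get_calibration("wrist");T=np.array(c["tool_from_camera"])
def proj(P):
    q=T[:3,:3].T@(R.T@(np.array(P)-p)-T[:3,3]); return np.array((c["cx"]+c["fx"]*q[0]/-q[2], c["cy"]-c["fy"]*q[1]/-q[2]))
g=cv2.cvtColor(im,cv2.COLOR_BGR2GRAY)
# profile along radio x at several radii of the latch (plane z=90), from behind to the knob
o=np.array([630,-39.]);ex=np.array([np.cos(np.radians(8)),np.sin(np.radians(8))]);ey=np.array([-ex[1],ex[0]])
print("radio x:",list(range(-80,0,6)))
for y in(160,145,130,122,110,100,90):
    r=[]
    for x in range(-80,0,6):
        u,v=proj([*(o+x*ex+y*ey),90]).round().astype(int); r.append(int(g[v,u]) if 0<=u<640 and 0<=v<400 else -1)
    print(y,proj([*(o-24*ex+y*ey),90]).round(),r)
n,l,stt,ce=cv2.connectedComponentsWithStats((g<45).astype(np.uint8))
for i in range(1,n):
    if 60<stt[i,4]<4000:
        x,y,w,h=stt[i][:4]; b=wz(x+w/2,y,70,p,R); print(stt[i],"nearbase radio",(np.array([(b[:2]-o)@ex,(b[:2]-o)@ey])).round())
```

```text
t 35.0 tcp [508.1  -2.3 138.6] lean 35.4 yaw 8.0 F [-0.6  0.3 -0.5] j [  -0.   10.   -4.  142.  196.    8. -103.]
radio x: [-80, -74, -68, -62, -56, -50, -44, -38, -32, -26, -20, -14, -8, -2]
160 [441. 253.] [242, 242, 241, 243, 158, 116, 117, 119, 191, 205, 140, 129, 130, 128]
145 [424. 253.] [243, 242, 243, 242, 241, 113, 124, 125, 203, 168, 24, 21, 31, 29]
130 [407. 253.] [91, 92, 88, 90, 99, 113, 123, 151, 95, 28, 28, 21, 26, 27]
122 [397. 253.] [158, 135, 82, 92, 100, 117, 121, 162, 95, 29, 26, 28, 28, 31]
110 [384. 253.] [94, 61, 65, 92, 104, 119, 122, 184, 37, 30, 25, 30, 31, 31]
100 [372. 253.] [62, 65, 65, 107, 132, 153, 37, 18, 30, 29, 29, 26, 27, 31]
90 [361. 253.] [93, 88, 86, 98, 128, 177, 86, 91, 30, 24, 30, 27, 28, 25]
[170   0  29  12 121] nearbase radio [-216.   -4.]
[197   0 111  25 769] nearbase radio [-216.   25.]
[176   8  20  16  84] nearbase radio [-213.   -5.]
[131  22  56  32 444] nearbase radio [-207.  -19.]
[218  23  16  17  66] nearbase radio [-207.   12.]
[ 187   26  215   34 2074] nearbase radio [-205.   43.]
[254  30  24  14  65] nearbase radio [-203.   29.]
[ 164  164  155    9 1046] nearbase radio [-115.    1.]
[174 180 145   8 647] nearbase radio [-99.   1.]
[183 196 135   5 409] nearbase radio [-80.   1.]
[190 209 127   4 310] nearbase radio [-63.   0.]
[197 221 120   4 248] nearbase radio [-46.   1.]
[202 232 109   3 178] nearbase radio [-28.  -3.]
[315 237  10  40 316] nearbase radio [-19.  54.]
[125 242  35  35 845] nearbase radio [ -13. -112.]
[208 242  43   2  68] nearbase radio [-11. -31.]
[315 305   4  16  61] nearbase radio [160.  51.]
```

```bash
python3 -c "
from plant import robot
print(robot.sign_off())"
```

```text
the job is handed in; nothing more can be done
None
```

The cover is pushed fully home at both ends, the latch arm is swung across in front of the left knob, and the job was handed in at about 35 s. The hand-in gave no verdict: I judged the right knob and the latch from the wrist-camera pixels, and the left end only from the push force rising at the stop.

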